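# Stow the mason's hand tools in their fitted cradles

## Task

Put the long wooden-handled chisel, the folding rule, the short steel chisel and the wedge away, each in the wooden cradle that is cut to its size. Each must lie flat on the cradle's board, right side up and fully between its walls, either end first. Leave the brush and the mug where they are.

Things in the scene. Friction and masses are not known exactly. Their poses are not given: they have to be found in the camera images.
- long_chisel: a long chisel with a turned wooden handle and a steel blade, 270 mm long, 27 mm wide, 31 mm high overall, 22 mm wide and 28 mm high for holding; starts lying flat on the bench at the robot's right. Origin: centre of its underside. Its y axis runs along its length, x across it (grip across x at the middle), z up
- folding_rule: a folded wooden rule, a straight bundle of pale sticks, 204 mm long, 22 mm wide, 16 mm high overall, 20 mm wide and 16 mm high for holding; starts lying flat on the bench at the robot's right. Origin: centre of its underside. Its y axis runs along its length, x across it (grip across x at the middle), z up
- short_chisel: a short all-steel cold chisel without a wooden handle, 152 mm long, 21 mm wide, 21 mm high overall, 16 mm wide and 19 mm high for holding; starts lying flat on the bench at the robot's right. Origin: centre of its underside. Its y axis runs along its length, x across it (grip across x at the middle), z up
- wedge: a pale hardwood wedge with upright sides, 28 mm high at one end and thin at the other, 110 mm long, 36 mm wide, 28 mm high overall, 36 mm wide for holding, about 14 mm high at its middle; starts lying flat on the bench at the robot's right. Origin: centre of its underside. Its y axis runs along its length, x across it (grip across x at the middle), z up
- long_chisel_cradle: fixed wooden cradle for the long chisel, at the robot's left: board 306 x 63 x 10 mm, dark liner 270 x 27 mm (the size of its piece). Walls 8 mm thick, 14 mm high above the board, across both ends and 24 mm along each side from the ends; the sides are open between. Bay inside the walls 290 x 47 mm. Origin: centre of the board's underside; x along its length, z up
- folding_rule_cradle: fixed wooden cradle for the folding rule, at the robot's left: board 240 x 58 x 10 mm, dark liner 204 x 22 mm (the size of its piece). Walls 8 mm thick, 14 mm high above the board, across both ends and 24 mm along each side from the ends; the sides are open between. Bay inside the walls 224 x 42 mm. Origin: centre of the board's underside; x along its length, z up
- short_chisel_cradle: fixed wooden cradle for the short chisel, at the robot's left: board 188 x 57 x 10 mm, dark liner 152 x 21 mm (the size of its piece). Walls 8 mm thick, 14 mm high above the board, across both ends and 24 mm along each side from the ends; the sides are open between. Bay inside the walls 172 x 41 mm. Origin: centre of the board's underside; x along its length, z up
- wedge_cradle: fixed wooden cradle for the wedge, at the robot's left: board 146 x 72 x 10 mm, dark liner 110 x 36 mm (the size of its piece). Walls 8 mm thick, 14 mm high above the board, across both ends and 24 mm along each side from the ends; the sides are open between. Bay inside the walls 130 x 56 mm. Origin: centre of the board's underside; x along its length, z up
- brush: bystander: paste brush 198 x 36 x 15 mm lying loose beside the leftmost cradle; origin centre of its underside, y along its length; leave it where it is
- mug: bystander: enamel mug 70 mm across, 93 mm with handle, 78 mm high, standing loose beyond the cradles; origin under its middle; leave it where it is
There are look-alikes about, which are no part of the job. What is shaped like the wedge_cradle but green or yellow is not meant. Leave any black look-alike of the folding_rule alone.

How it is judged (in metres and radians):
At the end, for the whole second after the job is handed in: Each of the four pieces rests in its own cradle: centre within 15 mm of the cradle's centre, long axis within 0.2 rad of the cradle's, either way round; underside within 4 mm of the board's top, upright within 0.06 rad; released and at rest (horizontal distance between long_chisel and long_chisel_cradle below 0.015 m and angle between the y axis of long_chisel and the x axis of long_chisel_cradle, either way round below 0.2 rad and z of long_chisel in the frame of long_chisel_cradle between 0.006 and 0.014 m and angle between each of long_chisel, folding_rule, short_chisel, wedge's own z axis and vertical below 0.06 rad and linear speed of each of long_chisel, folding_rule, short_chisel, wedge below 0.02 m/s and horizontal distance between folding_rule and folding_rule_cradle below 0.015 m and angle between the y axis of folding_rule and the x axis of folding_rule_cradle, either way round below 0.2 rad and z of folding_rule in the frame of folding_rule_cradle between 0.006 and 0.014 m and horizontal distance between short_chisel and short_chisel_cradle below 0.015 m and angle between the y axis of short_chisel and the x axis of short_chisel_cradle, either way round below 0.2 rad and z of short_chisel in the frame of short_chisel_cradle between 0.006 and 0.014 m and horizontal distance between wedge and wedge_cradle below 0.015 m and angle between the y axis of wedge and the x axis of wedge_cradle, either way round below 0.2 rad and z of wedge in the frame of wedge_cradle between 0.006 and 0.014 m); the robot touches nothing.
It fails at once if the brush is shifted by more than 30 mm (distance of brush from where it was at the start of the episode above 0.03 m).
It fails at once if the mug is shifted by more than 30 mm (distance of mug from where it was at the start of the episode above 0.03 m).
It also fails if it takes over 104 s, if anything falls off the work surface, if the arm or the gripper's body presses on something with over 40 N, if the wrist force passes 120 N, or if a joint passes its speed limit or range.

## Robot

A 7-joint arm with a two-finger parallel gripper is mounted at the origin on the work surface; the furniture and walls round the work are solid. World frame = base frame: x ahead of the robot, y to its left, z up, the work surface at z = 0. Lengths are in mm, angles in rad, forces in N, time in s.
With the tool pointing down it reaches from about 400 to 900 mm from the base axis. Payload 5.5 kg.
Tool frame: the origin (TCP) lies midway between the tips of the shut fingers; the grasp point (between the pads) lies 19 mm behind it; z points along the fingers, x is the direction in which the jaws open and shut, and the axes are right-handed (so a half turn about z gives the same grasp; the last joint's range is limited). The gripper opens to 85 mm and grips with 20 to 120 N. Pads are 22 mm wide; open, the fingers measure 114 mm over their backs; the gripper's body (76 mm by 85 mm) begins 54 mm behind the grasp point. The pads swing forward as they close: fully open they stand 13 mm farther back than shut.
Start: joints at [1.598, 0.501, -0.427, 1.55, 0.221, 1.138, -0.21], TCP at [151.888, -632.005, 231.31] pointing down, gripper open.
Joint ranges: [-2.88, 2.88], [-0.31, 2.03], [-1.54, 1.56], [0.2, 2.42], [-1.41, 4.55], [0.19, 2.02], [-2.57, 2.57]. Speed limits (rad/s): [2.57, 2.57, 3.14, 3.14, 3.14, 3.14, 3.14].

## Interface

Orientations are given as [roll, pitch, yaw] about the fixed x, y, z axes, in that order (R = Rz(yaw) Ry(pitch) Rx(roll)).
In Python, from cell import sensors, snapshot, bot gives the robot as it stands. The module is installed in compiled form; this text tells all that it offers.
- The arm moves only by the tool apply_moves, never from a script. Its arguments are lists of equal length, an entry for each row: "delta_rot": the turn, a rotation vector about the tool's x, y, z in rad, a list of three; "slide": the shift along the tool's x, y, z in cm, a list of three; "fingers": the closure, from -1 (fully open) to 1 (shut). A call has exactly 5 rows; each row is the pose to reach, as a shift and turn from the pose commanded when the call began, along the tool's axes at that moment; what a row does not reach only later rows make up. A row lasts 1/8 s, in which the tool goes at most 62.5 mm and 10.7 degrees, less where a joint would pass 70% of its speed; a pose out of reach is approached as far as the arm can. A call with a gripper value outside its range is refused whole. The fingers move at their own pace and stop on an object; "newtons" is the grip in N (left out, the last holds). Time passes only in rows, so rows that repeat a pose let the fingers close, or fill a call up. It gives the time, the measured TCP pose, the force and the opening at its end, in the units of the state.
- sensors.sense(): the state, without advancing time (a new reading comes with each control period).
- snapshot(name): name is "scene" or "top" or "wrist"; returns a dict with "pixels" (420x560x3 uint8, red, green, blue), "camera_matrix" (3x3 intrinsics, pixels), "dist" ([k1, k2, p1, p2, k3] as OpenCV has them; the pictures are not rectified), "R" (3x3) and "t" (3): a world point X has camera coordinates R X + t. Camera axes: x right, y down, z forward; pixel columns grow to the right and rows downward; lengths in mm; the calibration is good to about 2 mm. A picture is of the moment at which its call begins. There is no depth.
- bot.finish_job(): hands the job in, once; it reports no verdict.
The state is a dict: "t": time; "joint_positions": joint angles; "joint_vel": joint speeds; "joint_efforts": joint torques, N m; "tcp_pos": TCP position; "eef_rot": TCP orientation; "wrist_force": force on the tool from outside, world axes, zero at the start; "wrist_torque": the same for the moment, N m; "width": finger opening in mm.
Only numpy, scipy, OpenCV 4.12 (cv2) and the standard library are available. Lean on these libraries where they do the work, as an engineer would, in place of code of your own. Each camera call takes 0.05 s, during which the arm holds its last target.

## Working session

There is one attempt and no reset: what is moved stays moved. The work goes in short steps, Python scripts to look and compute and a tool call to move; the robot and the scene stay as the last step left them, time stands still between calls to the robot, and variables do not carry over. Pictures are saved under pics/ and viewed, and the job is handed in when it is done.

Besides the shell and the picture viewer there is one more tool, called after "Call:" by a JSON object that holds its "api" and its "payload". apply_moves: Moves the arm, as the interface text tells. Its arguments: {"type":"object","properties":{"delta_rot":{"type":"array","items":{"type":"array","items":{"type":"number"}}},"slide":{"type":"array","items":{"type":"array","items":{"type":"number"}}},"fingers":{"type":"array","items":{"type":"number"}},"newtons":{"type":"number"}},"required":["delta_rot","slide","fingers"]}

```bash
mkdir -p pics; python3 - <<'E'
from cell import sensors, snapshot, bot
import cv2
print(sensors.sense())
for n in ["scene","top","wrist"]:
    s=snapshot(n); cv2.imwrite(f"pics/{n}0.png",cv2.cvtColor(s["pixels"],cv2.COLOR_RGB2BGR))
    print(n,s["camera_matrix"].tolist(),s["dist"],s["R"].tolist() if hasattr(s["R"],'tolist') else s["R"],s["t"])
E
```

```text
{'t': 0.0, 'joint_positions': array([ 1.59820976,  0.50187872, -0.42674263,  1.5514621 ,  0.22084281,
        1.13831001, -0.21028166]), 'joint_vel': array([-0.00035969, -0.00015195,  0.00013451, -0.00123047,  0.00090877,
       -0.00121646,  0.00010661]), 'joint_efforts': array([ 4.80081526e-04, -5.69531178e+01, -5.81564248e+00, -2.80940348e+01,
        1.06511419e-02,  1.24569435e-02,  5.57047400e-06]), 'tcp_pos': array([ 151.59487381, -631.35014789,  230.23068305]), 'eef_rot': array([-3.14158247e+00,  1.99649834e-03, -1.33495876e+00]), 'wrist_force': array([ 0.42160888, -0.47117448, -0.73906452]), 'wrist_torque': array([ 0.02730013, -0.00960752, -0.02216105]), 'width': 85.47762945629097}
scene [[485.5750154450301, 0.0, 283.4469741959731], [0.0, 485.5750154450301, 210.36129163458588], [0.0, 0.0, 1.0]] [-0.12399775  0.          0.          0.          0.        ] [[0.06941002315556044, -0.9975846819718676, -0.0026553682668110207], [-0.8148401575180257, -0.055159005991291046, -0.5770554581269043], [0.5755152182015202, 0.042217133407427616, -0.8167006472786196]] [ -43.79833654  443.01
[... 165 characters left out ...]
        0.          0.        ] [[-0.016543378868895675, -0.9997589562673832, -0.014434194773272836], [-0.9959719592398985, 0.017749653939253995, -0.08789087661910448], [0.08812589303625867, 0.012922041177357596, -0.9960255256911704]] [  41.14732633  527.10943322 1343.33498768]
wrist [[295.5858941310884, 0.0, 271.12321928824446], [0.0, 295.5858941310884, 211.40422129447947], [0.0, 0.0, 1.0]] [-0.04855055  0.          0.          0.          0.        ] [[0.23398263747160486, -0.9722396632796882, -0.0014705467119827892], [-0.9303686259827715, -0.22434439846873264, 0.289972086005938], [-0.28225227217644144, -0.06648028295294145, -0.9570339737071695]] [-648.11054493  -38.32952552  379.29393165]
```

View pics/top0.png

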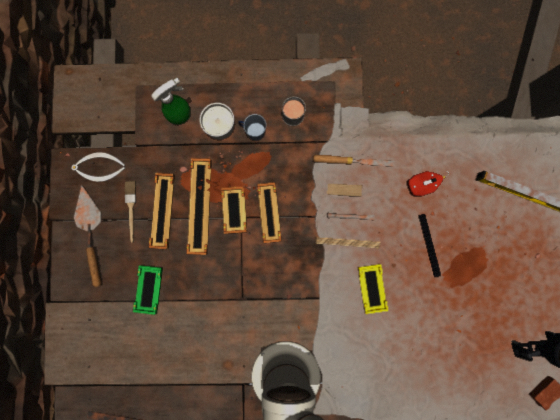

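View pics/scene0.png

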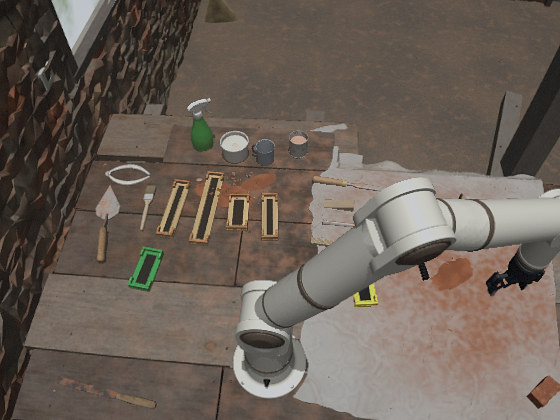

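View pics/wrist0.png

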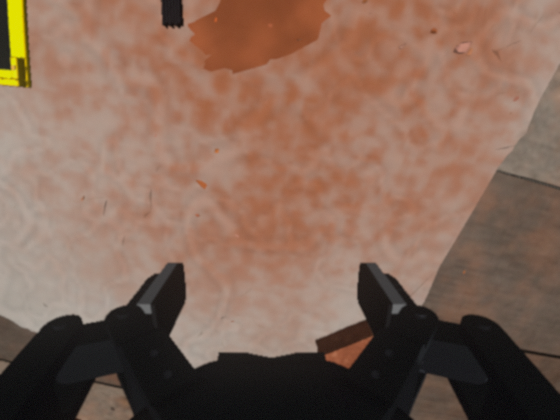

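```bash
python3 - <<'E'
import cv2
im=cv2.imread("pics/top0.png")
a=im[140:265,305:405]; cv2.imwrite("pics/cropA.png",cv2.resize(a,None,fx=6,fy=4.8 and 4.8*1.25 if False else 4.8,interpolation=cv2.INTER_CUBIC)) if False else cv2.imwrite("pics/cropA.png",cv2.resize(a[:120],(600,600*120//100*0+600) if False else (500,600),interpolation=cv2.INTER_CUBIC))
b=im[150:262,120:290]; cv2.imwrite("pics/cropB.png",cv2.resize(b,None,fx=4.7,fy=4.7,interpolation=cv2.INTER_CUBIC))
E
```

```text
(no output)
```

View pics/cropA.png

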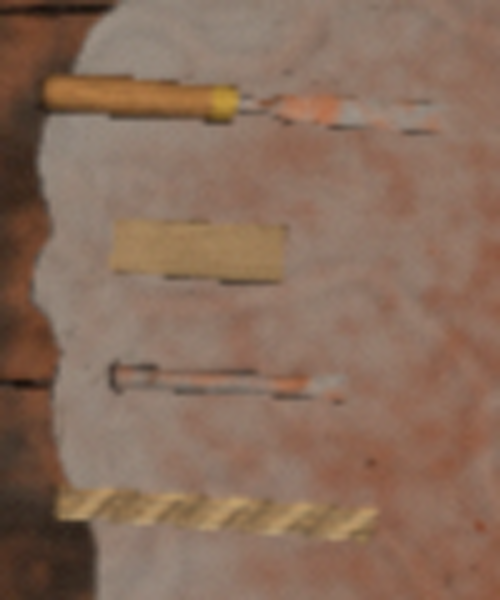

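View pics/cropB.png

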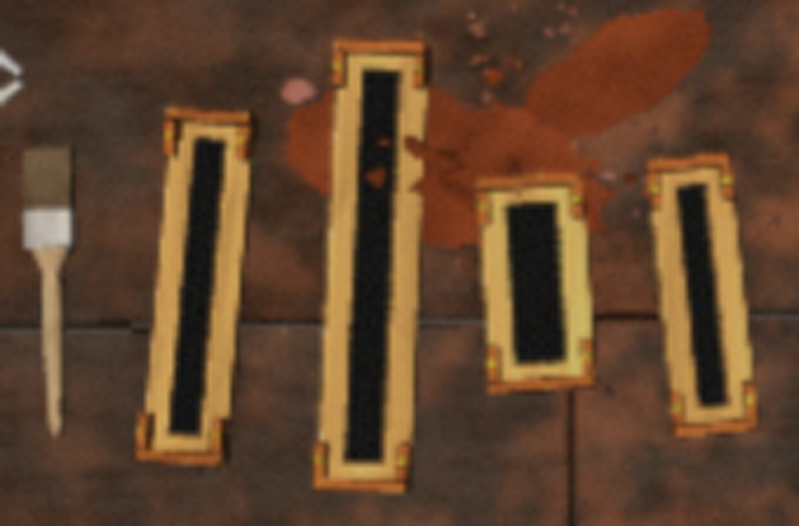

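```bash
cat > h.py <<'E'
import numpy as np, cv2
from scipy.spatial.transform import Rotation as Ro
def ray(s,px,z):
    K=np.array(s["camera_matrix"]);R=np.array(s["R"]);t=np.array(s["t"])
    u=cv2.undistortPoints(np.array([[px]],float),K,np.array(s["dist"]))[0,0]
    d=R.T@np.array([u[0],u[1],1]);o=-R.T@t
    return o+d*(z-o[2])/d[2]
def proj(s,X):
    R=np.array(s["R"]);t=np.array(s["t"])
    return cv2.projectPoints(np.array(X,float).reshape(-1,3),cv2.Rodrigues(R)[0],t,np.array(s["camera_matrix"]),np.array(s["dist"]))[0].reshape(-1,2)
def go(x,y,z,yaw,cur=None):
    """print slide(cm) & rotvec in tool axes to reach TCP x,y,z pointing down w/ yaw"""
    from cell import sensors
    st=sensors.sense()
    p,r=st["tcp_pos"],st["eef_rot"]
    R0=Ro.from_euler('xyz',r); R1=Ro.from_euler('xyz',[np.pi,0,yaw])
    print("t",round(st["t"],2),"slide",np.round(R0.inv().apply(np.array([x,y,z])-p)/10,2),"rot",np.round((R0.inv()*R1).as_rotvec(),3),"w",round(st["width"],1),"F",np.round(st["wrist_force"],1),"tcp",np.round(p,1),"rpy",np.round(r,3),"q",np.round(st["joint_positions"],2))
E
python3 - <<'E'
from h import *
from cell import snapshot
s=snapshot("top"); print("cam",-np.array(s["R"]).T@s["t"])
def seg(n,a,b,sc,off,za,zb):
    f=lambda p:[(p[0]+.5)/sc-.5+off[0],(p[1]+.5)/sc-.5+off[1]]
    A=ray(s,f(a),za);B=ray(s,f(b),zb);d=B-A
    print(n,np.round(A,1),np.round(B,1),"c",np.round((A+B)/2,1),"L",round(np.hypot(*d[:2]),1),"ang",round(np.arctan2(d[1],d[0]),3))
B=(120,150);A=(305,140)
seg("fold cr",(184,432),(210,140),4.7,B,10,10)
seg("long cr",(363,459),(380,71),4.7,B,10,10)
seg("wedge cr",(540,361),(532,205),4.7,B,10,10)
seg("short cr",(712,405),(693,185),4.7,B,10,10)
seg("long",(43,93),(440,117),5,A,14,5)
seg("wedge",(112,244),(286,255),5,A,5,20)
seg("wedge",(112,244),(286,255),5,A,20,5)
seg("short",(110,377),(345,387),5,A,10,5)
seg("rule",(57,503),(378,523),5,A,12,12)
E
```

```text
cam [ 407.28433531   14.42276797 1384.91797596]
fold cr [425.9 395.5  10. ] [625.4 378.9  10. ] c [525.6 387.2  10. ] L 200.2 ang -0.083
long cr [405.7 273.7  10. ] [671.  261.6  10. ] c [538.4 267.7  10. ] L 265.5 ang -0.045
wedge cr [469.9 153.3  10. ] [576.4 157.8  10. ] c [523.1 155.5  10. ] L 106.5 ang 0.042
short cr [438.3  37.3  10. ] [588.   47.8  10. ] c [513.2  42.6  10. ] L 150.2 ang 0.07
long [ 684.3 -101.9   14. ] [ 665.8 -358.2    5. ] c [ 675.  -230.1    9.5] L 257.0 ang -1.643
wedge [ 587.  -144.4    5. ] [ 576.  -252.8   20. ] c [ 581.5 -198.6   12.5] L 108.9 ang -1.672
wedge [ 585.1 -142.7   20. ] [ 577.9 -255.7    5. ] c [ 581.5 -199.2   12.5] L 113.2 ang -1.634
short [ 501.2 -140.2   10. ] [ 492.5 -290.4    5. ] c [ 496.8 -215.3    7.5] L 150.4 ang -1.629
rule [ 421.8 -104.4   12. ] [ 405.7 -306.5   12. ] c [ 413.8 -205.4   12. ] L 202.8 ang -1.65
```

```bash
python3 - <<'E'
from h import *
from cell import snapshot
s=snapshot("wrist"); print("cam",-np.array(s["R"]).T@s["t"], "axis",s["R"][2])
go(560,-230,330,0.0)
go(350,-420,330,-0.65)
E
```

```text
cam [ 223.09839186 -613.61772405  373.44706412] axis [-0.28212652 -0.06699148 -0.95703541]
t 0.25 slide [-29.53 -49.08  -9.89] rot [-1.000e-03  1.000e-03 -1.335e+00] w 85.6 F [ 0.2 -0.3 -0.6] tcp [ 151.8 -631.7  230.8] rpy [-3.142e+00  1.000e-03 -1.335e+00] q [ 1.6   0.5  -0.43  1.55  0.22  1.14 -0.21]
t 0.25 slide [-15.96 -24.22  -9.9 ] rot [-0.     0.001 -0.685] w 85.6 F [ 0.2 -0.3 -0.6] tcp [ 151.8 -631.7  230.8] rpy [-3.142e+00  1.000e-03 -1.335e+00] q [ 1.6   0.5  -0.43  1.55  0.22  1.14 -0.21]
```

Call:
{"api": "apply_moves", "payload": {"delta_rot": [[0, 0, -0.14], [0, 0, -0.28], [0, 0, -0.42], [0, 0, -0.56], [0, 0, -0.69]], "slide": [[-3, -5, -3], [-6, -10, -6], [-9, -15, -9.9], [-12.5, -20, -9.9], [-16, -24.2, -9.9]], "fingers": [-1, -1, -1, -1, -1]}}

```text
t: 0.88
tcp_pos: [349.9, -420.7, 331.4]
eef_rot: [3.141, -0.002, -0.641]
wrist_force: [0.2, -0.2, 0.3]
width: 85.4
```

```bash
python3 -c "
from h import *
go(560,-230,330,0.0)"
```

```text
t 0.88 slide [  5.44 -27.85   0.13] rot [ 0.001 -0.002 -0.641] w 85.4 F [ 0.2 -0.2  0.3] tcp [ 349.9 -420.7  331.4] rpy [ 3.141e+00 -2.000e-03 -6.410e-01] q [ 1.41  0.26 -0.7   1.68  0.18  1.26  0.03]
```

Call:
{"api": "apply_moves", "payload": {"delta_rot": [[0, 0, -0.13], [0, 0, -0.26], [0, 0, -0.39], [0, 0, -0.52], [0, 0, -0.64]], "slide": [[1, -5.6, 0], [2.1, -11.2, 0], [3.2, -16.8, 0], [4.3, -22.4, 0], [5.4, -27.9, 0]], "fingers": [-1, -1, -1, -1, -1]}}

```text
t: 1.5
tcp_pos: [560.2, -230.3, 330.4]
eef_rot: [3.141, -0.0, -0.002]
wrist_force: [0.7, -0.4, 1.2]
width: 85.8
```

```bash
python3 -c "
from h import *
from cell import snapshot
go(560,-230,330,0.0)
s=snapshot('wrist'); cv2.imwrite('pics/w1.png',s['pixels'][:,:,::-1])
import pickle; pickle.dump(s,open('w1.pkl','wb'))
go(560,-230,330,0.0)
"
```

```text
t 1.5 slide [-0.02 -0.03  0.04] rot [ 0.001 -0.    -0.002] w 85.8 F [ 0.7 -0.4  1.2] tcp [ 560.2 -230.3  330.4] rpy [ 3.141e+00 -0.000e+00 -2.000e-03] q [ 0.99  0.44 -0.89  1.53  0.35  1.33  0.07]
t 1.55 slide [-0.54  0.83  0.06] rot [-0.005 -0.005  0.013] w 85.6 F [3.  5.6 1.3] tcp [ 565.3 -221.6  330.7] rpy [-3.137 -0.005  0.013] q [ 0.98  0.44 -0.9   1.53  0.35  1.33  0.07]
```

View pics/w1.png

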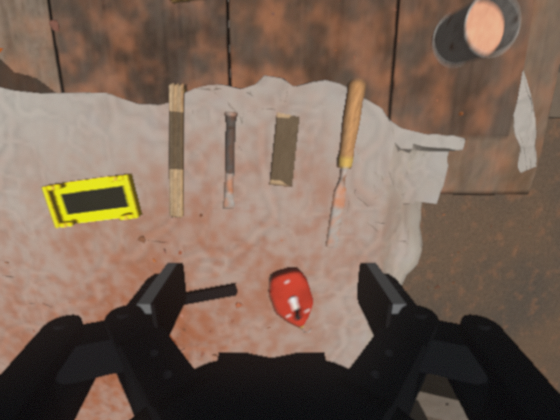

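```bash
python3 -c "
import cv2
im=cv2.imread('pics/w1.png')
cv2.imwrite('pics/w1c.png',cv2.resize(im[75:250,160:370],None,fx=3.4,fy=3.4,interpolation=cv2.INTER_CUBIC))"
```

```text
(no output)
```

View pics/w1c.png

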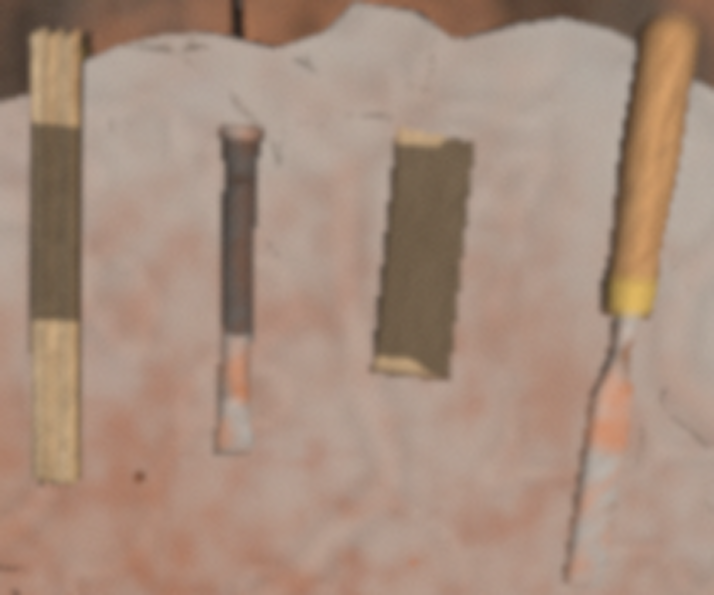

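```bash
python3 - <<'E'
from h import *
import pickle
s=pickle.load(open('w1.pkl','rb'))
def seg(n,a,b,za,zb,sc=3.4,off=(160,75)):
    f=lambda p:[(p[0]+.5)/sc-.5+off[0],(p[1]+.5)/sc-.5+off[1]]
    A=ray(s,f(a),za);B=ray(s,f(b),zb);d=B-A
    print(n,np.round(A,1),np.round(B,1),"c",np.round((A+B)/2,1),"L",round(np.hypot(*d[:2]),1),"ang",round(np.arctan2(d[1],d[0]),3))
seg("rule",(57,29),(57,482),16,16)
seg("short",(241,128),(234,452),18,5)
seg("wedge thick top",(434,138),(411,369),28,3)
seg("wedge thick bot",(434,138),(411,369),3,28)
seg("long",(669,14),(580,580),15,3)
E
```

```text
rule [ 423.3 -100.6   16. ] [ 405.3 -302.9   16. ] c [ 414.3 -201.7   16. ] L 203.1 ang -1.659
short [ 500.5 -141.7   18. ] [ 489.6 -291.3    5. ] c [ 495.1 -216.5   11.5] L 149.9 ang -1.644
wedge thick top [ 583.4 -146.3   28. ] [ 575.3 -250.9    3. ] c [ 579.3 -198.6   15.5] L 104.9 ang -1.649
wedge thick bot [ 584.8 -145.8    3. ] [ 574.4 -245.8   28. ] c [ 579.6 -195.8   15.5] L 100.6 ang -1.674
long [683.4 -94.9  15. ] [ 662.1 -359.9    3. ] c [ 672.7 -227.4    9. ] L 265.8 ang -1.651
```

```bash
python3 -c "
from h import *
go(560,-230,330,0.0)
go(580,-198,100,-0.085)
"
```

```text
t 1.55 slide [-0.54  0.83  0.06] rot [-0.005 -0.005  0.013] w 85.6 F [3.  5.6 1.3] tcp [ 565.3 -221.6  330.7] rpy [-3.137 -0.005  0.013] q [ 0.98  0.44 -0.9   1.53  0.35  1.33  0.07]
t 1.55 slide [ 1.39 -2.23 23.08] rot [-0.005 -0.005  0.098] w 85.6 F [3.  5.6 1.3] tcp [ 565.3 -221.6  330.7] rpy [-3.137 -0.005  0.013] q [ 0.98  0.44 -0.9   1.53  0.35  1.33  0.07]
```

Call:
{"api": "apply_moves", "payload": {"delta_rot": [[0, 0, 0.04], [0, 0, 0.085], [0, 0, 0.085], [0, 0, 0.085], [0, 0, 0.085]], "slide": [[1, -1.6, 5], [2, -3.2, 11], [2, -3.2, 17], [2, -3.2, 23], [2, -3.2, 23]], "fingers": [-1, -1, -1, -1, -1]}}

```text
t: 2.17
tcp_pos: [574.9, -198.7, 95.5]
eef_rot: [-3.139, 0.01, -0.09]
wrist_force: [-0.4, -0.8, 0.5]
width: 85.1
```

```bash
python3 -c "
from h import *
from cell import snapshot
import pickle
go(580,-198,3,-0.08)
s=snapshot('wrist'); cv2.imwrite('pics/w2.png',s['pixels'][:,:,::-1])
pickle.dump(s,open('w2.pkl','wb'))
go(580,-198,3,-0.08)
"
```

```text
t 2.17 slide [ 0.6  -0.1   9.25] rot [-0.003  0.01  -0.01 ] w 85.1 F [-0.4 -0.8  0.5] tcp [ 574.9 -198.7   95.5] rpy [-3.139  0.01  -0.09 ] q [ 0.82  0.68 -0.74  1.75  0.55  0.94 -0.23]
t 2.23 slide [ 0.24 -0.11  9.61] rot [-0.002  0.004 -0.01 ] w 85.4 F [ 0.5 -0.6 -0.1] tcp [ 577.9 -199.1   99.1] rpy [-3.14   0.004 -0.09 ] q [ 0.82  0.68 -0.74  1.74  0.55  0.94 -0.23]
```

View pics/w2.png

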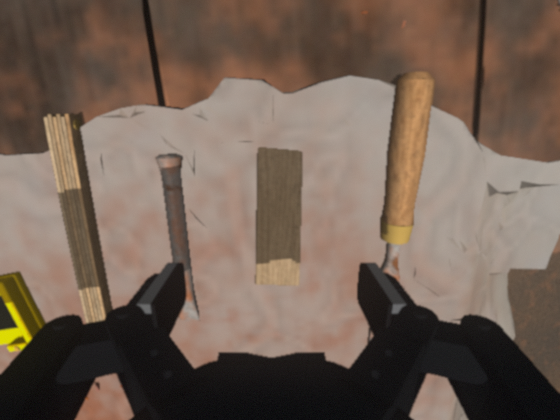

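```bash
python3 - <<'E'
from h import *
import pickle
s=pickle.load(open('w2.pkl','rb'))
def seg(n,a,b,za,zb):
    A=ray(s,a,za);B=ray(s,b,zb);d=B-A
    print(n,np.round(A,1),np.round(B,1),"c",np.round((A+B)/2,1),"L",round(np.hypot(*d[:2]),1),"ang",round(np.arctan2(d[1],d[0]),3))
for za,zb in((28,3),(3,28)):
    seg("wedge",(279.5,149),(277.5,285.5),za,zb)
    for p,z in(((258,148),za),((302,151),za),((255,285),zb),((299,286),zb)): print(np.round(ray(s,p,z),1))
E
```

```text
wedge [ 584.5 -142.6   28. ] [ 573.1 -265.1    3. ] c [ 578.8 -203.8   15.5] L 123.1 ang -1.663
[ 569.6 -140.5   28. ]
[ 600.1 -145.3   28. ]
[ 552.9 -262.9    3. ]
[ 592.5 -267.3    3. ]
wedge [ 584.8 -144.7    3. ] [ 574.1 -250.2   28. ] c [ 579.4 -197.4   15.5] L 106.0 ang -1.672
[ 568.1 -142.4    3. ]
[ 602.3 -147.8    3. ]
[ 556.  -248.2   28. ]
[ 591.3 -252.1   28. ]
```

Call:
{"api": "apply_moves", "payload": {"delta_rot": [[0, 0, 0], [0, 0, 0], [0, 0, 0], [0, 0, 0], [0, 0, 0]], "slide": [[0, 0.75, 3], [0, 0.75, 6], [0, 0.75, 8.5], [0, 0.75, 9.7], [0, 0.75, 9.7]], "fingers": [-1, -1, -1, -1, 0.1], "newtons": 50}}

```text
t: 2.85
tcp_pos: [578.9, -206.8, 3.5]
eef_rot: [-3.141, -0.0, -0.09]
wrist_force: [-0.7, -1.2, 0.4]
width: 69.8
```

Call:
{"api": "apply_moves", "payload": {"delta_rot": [[0, 0, 0], [0, 0, 0], [0, 0, 0], [0, 0, 0], [0, 0, 0]], "slide": [[0, 0, 0], [0, 0, 0], [0, 0, 0], [0, 0, 0], [0, 0, 0]], "fingers": [0.5, 1, 1, 1, 1]}}

```text
t: 3.48
tcp_pos: [579.9, -207.2, 4.6]
eef_rot: [3.141, -0.002, -0.09]
wrist_force: [0.1, -0.3, 6.5]
width: 34.7
```

Call:
{"api": "apply_moves", "payload": {"delta_rot": [[0, 0, 0], [0, 0, 0], [0, 0, 0], [0, 0, -0.1], [0, 0, -0.25]], "slide": [[0, 0, -1], [0, 0, -4], [0, 0, -8], [0, -2, -12], [0, -6, -15]], "fingers": [1, 1, 1, 1, 1]}}

```text
t: 4.1
tcp_pos: [584.1, -149.1, 155.3]
eef_rot: [3.139, -0.001, 0.16]
wrist_force: [0.8, 0.2, -0.5]
width: 35.0
```

```bash
python3 -c "
from h import *
go(531,155,180,1.613)
go(560,0,180,.9)
"
```

```text
t 4.1 slide [ -0.39 -30.87  -2.54] rot [ 2.000e-03  1.000e-03 -1.453e+00] w 35.0 F [ 0.8  0.2 -0.5] tcp [ 584.1 -149.1  155.3] rpy [ 3.139e+00 -1.000e-03  1.600e-01] q [ 0.82  0.62 -0.85  1.73  0.53  1.04 -0.06]
t 4.1 slide [ -0.  -15.1  -2.5] rot [ 0.002  0.    -0.74 ] w 35.0 F [ 0.8  0.2 -0.5] tcp [ 584.1 -149.1  155.3] rpy [ 3.139e+00 -1.000e-03  1.600e-01] q [ 0.82  0.62 -0.85  1.73  0.53  1.04 -0.06]
```

Call:
{"api": "apply_moves", "payload": {"delta_rot": [[0, 0, -0.14], [0, 0, -0.29], [0, 0, -0.44], [0, 0, -0.59], [0, 0, -0.74]], "slide": [[0, -3, 0], [0, -6, -1], [0, -9, -1], [0, -12, -1], [0, -15.1, -1]], "fingers": [1, 1, 1, 1, 1]}}

```text
t: 4.72
tcp_pos: [559.4, 2.5, 163.6]
eef_rot: [3.141, 0.001, 0.905]
wrist_force: [0.8, 0.6, -1.2]
width: 34.6
```

```bash
python3 -c "
from h import *
go(531,155,120,1.613)
"
```

```text
t 4.72 slide [ 10.24 -11.66   4.35] rot [ 0.     0.001 -0.708] w 34.6 F [ 0.8  0.6 -1.2] tcp [559.4   2.5 163.6] rpy [3.141e+00 1.000e-03 9.050e-01] q [ 0.73  0.62 -1.06  1.83  0.62  1.06  0.34]
```

Call:
{"api": "apply_moves", "payload": {"delta_rot": [[0, 0, -0.18], [0, 0, -0.36], [0, 0, -0.54], [0, 0, -0.71], [0, 0, -0.71]], "slide": [[2.5, -3, 0], [5, -6, 0], [7.6, -9, 0], [10.2, -11.7, 0], [10.2, -11.7, 0]], "fingers": [1, 1, 1, 1, 1]}}

```text
t: 5.35
tcp_pos: [530.3, 158.3, 164.0]
eef_rot: [3.142, -0.002, 1.617]
wrist_force: [0.7, -1.3, -0.1]
width: 34.5
```

```bash
python3 -c "
from h import *
from cell import snapshot
import pickle
s=snapshot('wrist'); cv2.imwrite('pics/w3.png',s['pixels'][:,:,::-1])
pickle.dump(s,open('w3.pkl','wb'))
go(531,155,120,1.613)
"
```

```text
t 5.4 slide [-0.09 -0.    4.36] rot [-0. -0. -0.] w 34.3 F [ 0.9  0.4 -1.3] tcp [531.  155.9 163.6] rpy [-3.141 -0.     1.613] q [ 0.53  0.7  -1.2   1.84  0.73  1.13  0.67]
```

View pics/w3.png

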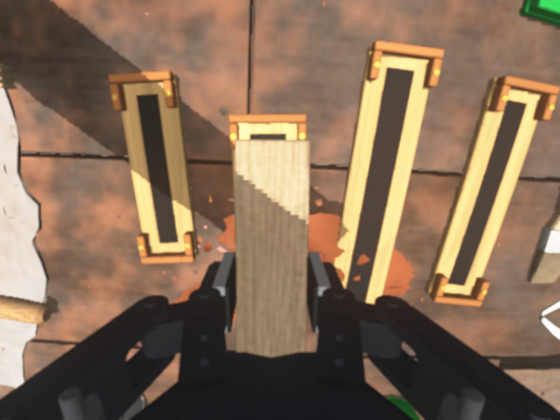

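```bash
python3 - <<'E'
from h import *
import pickle,cv2
s=pickle.load(open('w3.pkl','rb'))
im=s['pixels'][:,:,::-1]
cv2.imwrite('pics/w3c.png',cv2.resize(im[100:270,100:560][:, :],None,fx=1.7,fy=1.7))
def seg(n,a,b,za,zb):
    A=ray(s,a,za);B=ray(s,b,zb);d=B-A
    print(n,np.round(A,1),np.round(B,1),"c",np.round((A+B)/2,1),"L",round(np.hypot(*d[:2]),1),"ang",round(np.arctan2(d[1],d[0]),3))
seg("short",(148.5,95),(165,242),10,10)
seg("fold",(513,102),(460,286),10,10)
print("wedge liner far end",ray(s,(268,135),10),"outer L/R",ray(s,(230,117),24),ray(s,(306,116),24))
# predicted held wedge thin end: centre-> 
print(proj(s,[[523.1-55-0,155.5-2.2,10],[523.1-55,155.5+15.8,10],[523.1-55,155.5-20,10],[523.1-73,155.5-3,24]]))
print("held thin end at z~", [np.round(ray(s,(271.5,141),z),1) for z in (150,160,165)])
E
```

```text
short [435.7  38.4  10. ] [586.1  46.1  10. ] c [510.9  42.2  10. ] L 150.6 ang 0.051
fold [422.7 392.3  10. ] [626.9 385.1  10. ] c [524.8 388.7  10. ] L 204.3 ang -0.035
wedge liner far end [468.13256239 153.47449419  10.        ] outer L/R [452.99977913 118.08024319  24.        ] [448.89646132 187.56437708  24.        ]
[[267.8228165  134.95734099]
 [286.23298353 135.84578662]
 [249.58839721 134.10606499]
 [267.67432592 115.44193427]]
held thin end at z~ [array([465. , 156.3, 150. ]), array([464.4, 156.2, 160. ]), array([464.1, 156.2, 165. ])]
```

Call:
{"api": "apply_moves", "payload": {"delta_rot": [[0, 0, 0], [0, 0, 0], [0, 0, 0], [0, 0, 0], [0, 0, 0]], "slide": [[-0.1, 0.3, 5], [-0.14, 0.3, 10], [-0.14, 0.3, 13.3], [-0.14, 0.3, 14.4], [-0.14, 0.3, 14.8]], "fingers": [1, 1, 1, 1, 1]}}

```text
t: 6.02
tcp_pos: [535.3, 152.5, 15.5]
eef_rot: [3.141, 0.0, 1.608]
wrist_force: [-0.2, -0.3, -0.2]
width: 34.9
```

```bash
python3 -c "
from h import *
go(534,154.5,14.5,1.613)
"
```

```text
t 6.03 slide [ 0.2  -0.12  0.1 ] rot [ 0.     0.    -0.005] w 34.9 F [-0.2 -0.3 -0.2] tcp [535.3 152.5  15.5] rpy [3.141 0.    1.608] q [ 0.4   0.88 -0.99  1.91  0.95  0.92  0.54]
```

Call:
{"api": "apply_moves", "payload": {"delta_rot": [[0, 0, 0], [0, 0, 0], [0, 0, 0], [0, 0, 0], [0, 0, 0]], "slide": [[0, 0, 0.05], [0, 0, 0.1], [0, 0, 0.1], [0, 0, 0.1], [0, 0, 0.1]], "fingers": [1, 1, 1, 0, -0.5]}}

```text
t: 6.65
tcp_pos: [534.9, 153.3, 14.5]
eef_rot: [3.141, -0.0, 1.61]
wrist_force: [-0.3, -0.3, 0.2]
width: 59.5
```

Call:
{"api": "apply_moves", "payload": {"delta_rot": [[0, 0, 0], [0, 0, 0], [0, 0, 0], [0, 0, 0], [0, 0, 0]], "slide": [[0, 0, 0], [0, 0, 0], [0, 0, -2], [0, 0, -6], [0, 0, -12]], "fingers": [-0.5, -0.5, -0.5, -0.5, -0.5]}}

```text
t: 7.28
tcp_pos: [533.8, 153.0, 135.5]
eef_rot: [-3.139, 0.0, 1.611]
wrist_force: [0.4, 0.8, -0.3]
width: 63.9
```

```bash
python3 -c "
from h import *
from cell import snapshot
import pickle
s=snapshot('wrist'); cv2.imwrite('pics/w4.png',s['pixels'][:,:,::-1])
pickle.dump(s,open('w4.pkl','wb'))
go(560,0,180,.9)
"
```

```text
t 7.33 slide [-15.69   1.62  -3.64] rot [ 0.007 -0.006  0.712] w 64.2 F [2.1 3.3 4.9] tcp [537.7 156.3 143.9] rpy [ 3.133e+00 -3.000e-03  1.612e+00] q [ 0.51  0.73 -1.17  1.85  0.76  1.09  0.66]
```

View pics/w4.png

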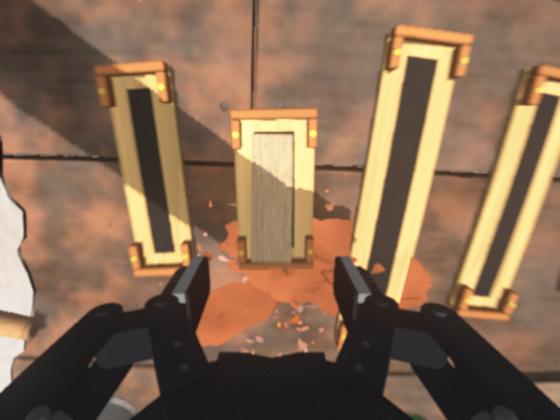

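```bash
python3 -c "
from h import *
go(530,-20,170,.8)
go(496,-214,100,-.07)
"
```

```text
t 7.33 slide [-17.57  -1.47  -2.68] rot [ 0.007 -0.006  0.812] w 64.2 F [2.1 3.3 4.9] tcp [537.7 156.3 143.9] rpy [ 3.133e+00 -3.000e-03  1.612e+00] q [ 0.51  0.73 -1.17  1.85  0.76  1.09  0.66]
t 7.33 slide [-36.84  -5.72   4.23] rot [ 0.004 -0.009  1.682] w 64.2 F [2.1 3.3 4.9] tcp [537.7 156.3 143.9] rpy [ 3.133e+00 -3.000e-03  1.612e+00] q [ 0.51  0.73 -1.17  1.85  0.76  1.09  0.66]
```

Call:
{"api": "apply_moves", "payload": {"delta_rot": [[0, 0, 0.16], [0, 0, 0.32], [0, 0, 0.48], [0, 0, 0.65], [0, 0, 0.81]], "slide": [[-3.4, -0.2, -1], [-7, -0.5, -2], [-10.5, -0.8, -2], [-14, -1.1, -2], [-17.5, -1.4, -2]], "fingers": [-0.6, -0.6, -0.6, -0.6, -0.6]}}

```text
t: 7.95
tcp_pos: [527.8, -22.9, 155.7]
eef_rot: [3.14, -0.001, 0.795]
wrist_force: [-1.1, 0.2, -0.3]
width: 68.6
```

```bash
python3 -c "
from h import *
go(496,-214,110,-.07)
"
```

```text
t 7.95 slide [-15.87  11.1    4.57] rot [ 0.001 -0.001  0.865] w 68.6 F [-1.1  0.2 -0.3] tcp [527.8 -22.9 155.7] rpy [ 3.14e+00 -1.00e-03  7.95e-01] q [ 0.81  0.57 -1.05  1.91  0.59  1.01  0.28]
```

Call:
{"api": "apply_moves", "payload": {"delta_rot": [[0, 0, 0.18], [0, 0, 0.36], [0, 0, 0.54], [0, 0, 0.72], [0, 0, 0.87]], "slide": [[-3.5, 2.4, 0], [-7, 4.8, 0], [-10.5, 7.3, 2], [-14, 9.8, 4], [-15.9, 11.1, 4.6]], "fingers": [-0.6, -0.6, -0.6, -0.6, -0.6]}}

```text
t: 8.57
tcp_pos: [495.3, -216.0, 108.2]
eef_rot: [3.141, 0.001, -0.078]
wrist_force: [0.4, 0.1, 0.5]
width: 68.0
```

```bash
python3 -c "
from h import *
from cell import snapshot
import pickle
s=snapshot('wrist'); cv2.imwrite('pics/w5.png',s['pixels'][:,:,::-1])
pickle.dump(s,open('w5.pkl','wb'))
go(496,-216,3,-.07)
"
```

```text
t 8.62 slide [ 0.12 -0.32 10.49] rot [ 0.002  0.001 -0.016] w 68.2 F [-0.3 -2.3 -0.5] tcp [ 494.7 -218.9  107.9] rpy [ 3.14e+00  1.00e-03 -8.60e-02] q [ 0.98  0.56 -0.78  1.92  0.51  0.87 -0.16]
```

View pics/w5.png

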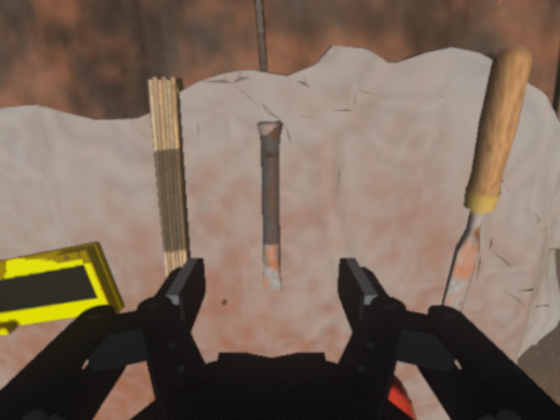

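```bash
python3 - <<'E'
from h import *
import pickle
s=pickle.load(open('w5.pkl','rb'))
def seg(n,a,b,za,zb):
    A=ray(s,a,za);B=ray(s,b,zb);d=B-A
    print(n,np.round(A,1),np.round(B,1),"c",np.round((A+B)/2,1),"L",round(np.hypot(*d[:2]),1),"ang",round(np.arctan2(d[1],d[0]),3))
seg("short",(269.5,123),(272.5,288),19,5)
seg("rule",(164.5,79),(177,270),16,16)
go(494.5,-215,3,-.075)
E
```

```text
short [ 499.2 -142.    19. ] [ 490.1 -291.7    5. ] c [ 494.6 -216.8   12. ] L 150.0 ang -1.631
rule [ 424. -104.   16.] [ 407.1 -260.4   16. ] c [ 415.6 -182.2   16. ] L 157.4 ang -1.678
t 8.62 slide [-0.04 -0.4  10.49] rot [ 0.002  0.001 -0.011] w 68.2 F [-0.3 -2.3 -0.5] tcp [ 494.7 -218.9  107.9] rpy [ 3.14e+00  1.00e-03 -8.60e-02] q [ 0.98  0.56 -0.78  1.92  0.51  0.87 -0.16]
```

Call:
{"api": "apply_moves", "payload": {"delta_rot": [[0, 0, 0], [0, 0, 0], [0, 0, 0], [0, 0, 0], [0, 0, 0]], "slide": [[-0.1, 0.1, 3], [-0.1, 0.1, 6], [-0.1, 0.1, 9], [-0.1, 0.1, 10.5], [-0.1, 0.1, 10.6]], "fingers": [-0.6, -0.6, -0.6, -0.6, -0.2]}}

```text
t: 9.25
tcp_pos: [495.5, -213.8, 2.3]
eef_rot: [-3.141, 0.001, -0.069]
wrist_force: [0.2, -0.7, -0.5]
width: 51.9
```

Call:
{"api": "apply_moves", "payload": {"delta_rot": [[0, 0, 0], [0, 0, 0], [0, 0, 0], [0, 0, 0], [0, 0, 0]], "slide": [[0, 0, 0], [0, 0, 0], [0, 0, 0], [0, 0, 0], [0, 0, 0]], "fingers": [0.3, 0.7, 1, 1, 1]}}

```text
t: 9.88
tcp_pos: [496.3, -214.8, 3.6]
eef_rot: [3.141, -0.002, -0.07]
wrist_force: [-1.2, 0.0, 6.3]
width: 15.3
```

```bash
python3 -c "
from h import *
go(495,-215,160,-.07)
"
```

```text
t 9.88 slide [ -0.1    0.04 -15.64] rot [ 0.001 -0.002  0.   ] w 15.3 F [-1.2  0.   6.3] tcp [ 496.3 -214.8    3.6] rpy [ 3.141e+00 -2.000e-03 -7.000e-02] q [ 0.87  0.72 -0.65  1.95  0.67  0.7  -0.27]
```

Call:
{"api": "apply_moves", "payload": {"delta_rot": [[0, 0, 0], [0, 0, 0], [0, 0, 0], [0, 0, -0.1], [0, 0, -0.25]], "slide": [[0, 0, -1], [0, 0, -4], [0, 0, -8], [0, -2, -12], [0.5, -6, -14]], "fingers": [1, 1, 1, 1, 1]}}

```text
t: 10.5
tcp_pos: [505.1, -156.8, 144.7]
eef_rot: [3.139, -0.002, 0.18]
wrist_force: [1.0, 0.6, -3.2]
width: 15.6
```

```bash
python3 -c "
from h import *
go(515,-40,150,1.05)
"
```

```text
t 10.5 slide [  3.07 -11.32  -0.56] rot [ 0.004 -0.    -0.87 ] w 15.6 F [ 1.   0.6 -3.2] tcp [ 505.1 -156.8  144.7] rpy [ 3.139e+00 -2.000e-03  1.800e-01] q [ 0.96  0.52 -0.9   1.92  0.5   0.94 -0.  ]
```

Call:
{"api": "apply_moves", "payload": {"delta_rot": [[0, 0, -0.17], [0, 0, -0.35], [0, 0, -0.52], [0, 0, -0.7], [0, 0, -0.87]], "slide": [[0.6, -2.2, 0], [1.2, -4.5, 0], [1.8, -6.8, -0.5], [2.4, -9, -0.5], [3, -11.3, -0.5]], "fingers": [1, 1, 1, 1, 1]}}

```text
t: 11.12
tcp_pos: [513.6, -38.2, 147.7]
eef_rot: [3.141, 0.001, 1.055]
wrist_force: [-0.4, -0.7, -2.3]
width: 15.7
```

```bash
python3 -c "
from h import *
go(512,42.5,150,1.63)
"
```

```text
t 11.12 slide [ 6.94 -4.11 -0.24] rot [ 0.     0.001 -0.575] w 15.7 F [-0.4 -0.7 -2.3] tcp [513.6 -38.2 147.7] rpy [3.141e+00 1.000e-03 1.055e+00] q [ 0.88  0.6  -1.11  1.95  0.64  1.01  0.52]
```

Call:
{"api": "apply_moves", "payload": {"delta_rot": [[0, 0, -0.16], [0, 0, -0.33], [0, 0, -0.49], [0, 0, -0.575], [0, 0, -0.575]], "slide": [[2, -1.2, 0], [4, -2.4, 0], [6, -3.6, 0], [6.9, -4.1, 0], [6.9, -4.1, 0]], "fingers": [1, 1, 1, 1, 1]}}

```text
t: 11.75
tcp_pos: [512.3, 42.5, 147.6]
eef_rot: [-3.141, -0.0, 1.626]
wrist_force: [-0.4, -0.8, -2.0]
width: 15.9
```

```bash
python3 -c "
from h import *
from cell import snapshot
import pickle
s=snapshot('wrist'); cv2.imwrite('pics/w6.png',s['pixels'][:,:,::-1])
pickle.dump(s,open('w6.pkl','wb'))
go(511,42.5,150,1.63)
"
```

```text
t 11.8 slide [ 0.1  -0.14 -0.26] rot [-0.     0.    -0.006] w 15.4 F [ 0.4 -0.4 -3.6] tcp [512.4  41.6 147.4] rpy [-3.141  0.     1.624] q [ 0.79  0.68 -1.23  1.95  0.74  1.07  0.86]
```

View pics/w6.png

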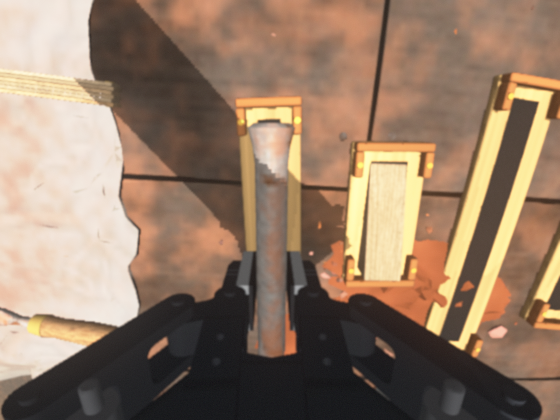

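```bash
python3 - <<'E'
from h import *
import pickle
s=pickle.load(open('w6.pkl','rb'))
print("outer far wall",ray(s,(236,100.5),24),ray(s,(301,97.5),24))
print("exp wall centre 512-94=418")
print("head",[np.round(ray(s,(271,124),z),1) for z in(155,165)])
a,b=ray(s,(387,163),12),ray(s,(388,281),38); print("wedge in cradle",a,b)
go(511,42.5,15,1.63)
E
```

```text
outer far wall [421.69830583   8.40909399  24.        ] [416.2259931   63.44490586  24.        ]
exp wall centre 512-94=418
head [array([438.4,  39.2, 155. ]), array([438.3,  39.2, 165. ])]
wedge in cradle [468.36238387 150.71535217  12.        ] [578.69737527 160.98559979  38.        ]
t 11.8 slide [ 0.11 -0.13 13.24] rot [-0.     0.    -0.006] w 15.4 F [ 0.4 -0.4 -3.6] tcp [512.4  41.6 147.4] rpy [-3.141  0.     1.624] q [ 0.79  0.68 -1.23  1.95  0.74  1.07  0.86]
```

Call:
{"api": "apply_moves", "payload": {"delta_rot": [[0, 0, 0], [0, 0, 0], [0, 0, 0], [0, 0, 0], [0, 0, 0]], "slide": [[0, 0, 5], [0, 0, 10], [0, 0, 12.3], [0, 0, 13.1], [0, 0, 13.3]], "fingers": [1, 1, 1, 1, 1]}}

```text
t: 12.42
tcp_pos: [513.1, 41.3, 14.6]
eef_rot: [3.141, 0.0, 1.624]
wrist_force: [0.1, 0.4, -2.1]
width: 15.9
```

Call:
{"api": "apply_moves", "payload": {"delta_rot": [[0, 0, 0], [0, 0, 0], [0, 0, 0], [0, 0, 0], [0, 0, 0]], "slide": [[0, 0, 0.05], [0, 0, 0.1], [0, 0, 0.1], [0, 0, 0.1], [0, 0, 0.1]], "fingers": [1, 1, 1, 0.6, 0]}}

```text
t: 13.05
tcp_pos: [513.1, 41.9, 13.6]
eef_rot: [3.141, -0.0, 1.625]
wrist_force: [0.6, 0.5, 1.0]
width: 34.4
```

Call:
{"api": "apply_moves", "payload": {"delta_rot": [[0, 0, 0], [0, 0, 0], [0, 0, 0], [0, 0, 0], [0, 0, 0]], "slide": [[0, 0, 0], [0, 0, -1], [0, 0, -4], [0, 0, -8], [0, 0, -14]], "fingers": [-0.3, -0.3, -0.3, -0.3, -0.3]}}

```text
t: 13.68
tcp_pos: [511.6, 41.7, 154.2]
eef_rot: [-3.139, -0.0, 1.626]
wrist_force: [1.8, 0.0, -0.0]
width: 55.5
```

```bash
python3 -c "
from h import *
from cell import snapshot
import pickle
s=snapshot('wrist'); cv2.imwrite('pics/w7.png',s['pixels'][:,:,::-1])
pickle.dump(s,open('w7.pkl','wb'))
go(590,-110,170,.8)
"
```

```text
t 13.72 slide [-15.8    6.55  -0.78] rot [ 0.007 -0.004  0.827] w 55.5 F [3.  2.2 4.7] tcp [515.8  44.1 161.8] rpy [ 3.134e+00 -1.000e-03  1.627e+00] q [ 0.8   0.65 -1.24  1.94  0.71  1.08  0.88]
```

View pics/w7.png

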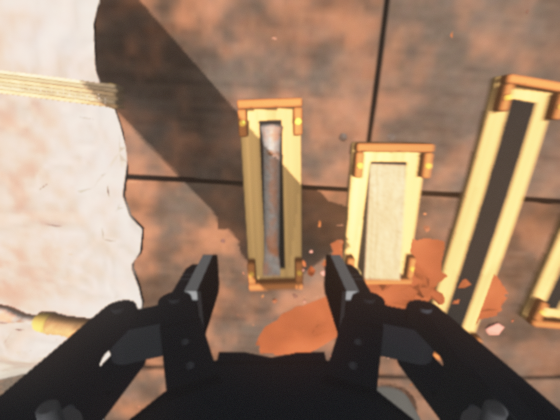

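Call:
{"api": "apply_moves", "payload": {"delta_rot": [[0, 0, 0.16], [0, 0, 0.32], [0, 0, 0.48], [0, 0, 0.65], [0, 0, 0.81]], "slide": [[-3.2, 1.3, 0], [-6.4, 2.6, 0], [-9.5, 3.9, 0], [-12.6, 5.2, 0], [-15.8, 6.6, 0]], "fingers": [-0.6, -0.6, -0.6, -0.6, -0.6]}}

```text
t: 14.35
tcp_pos: [587.6, -113.1, 154.0]
eef_rot: [3.141, -0.0, 0.81]
wrist_force: [0.5, 0.4, -0.6]
width: 68.1
```

```bash
python3 -c "
from h import *
go(673,-226,120,-.078)
"
```

```text
t 14.35 slide [-2.29 13.97  3.41] rot [ 0.    -0.001  0.888] w 68.1 F [ 0.5  0.4 -0.6] tcp [ 587.6 -113.1  154. ] rpy [ 3.141 -0.     0.81 ] q [ 0.85  0.68 -0.99  1.74  0.63  1.08  0.45]
```

Call:
{"api": "apply_moves", "payload": {"delta_rot": [[0, 0, 0.18], [0, 0, 0.36], [0, 0, 0.54], [0, 0, 0.72], [0, 0, 0.885]], "slide": [[-0.5, 2.8, 0], [-1, 5.6, 1], [-1.4, 8.4, 2], [-1.9, 11.2, 3], [-2.3, 14, 3.4]], "fingers": [-0.6, -0.6, -0.6, -0.6, -0.6]}}

```text
t: 14.98
tcp_pos: [673.4, -225.5, 119.1]
eef_rot: [-3.141, 0.001, -0.075]
wrist_force: [-0.6, 0.9, 0.8]
width: 68.3
```

```bash
python3 -c "
from h import *
from cell import snapshot
import pickle
s=snapshot('wrist'); cv2.imwrite('pics/w8.png',s['pixels'][:,:,::-1])
pickle.dump(s,open('w8.pkl','wb'))
go(673,-226,120,-.078)
"
```

```text
t 15.03 slide [-0.24 -0.35 -0.11] rot [ 0.001 -0.002 -0.007] w 68.5 F [ 2.2 -3.7 -0.2] tcp [ 675.1 -229.7  118.9] rpy [ 3.14e+00 -2.00e-03 -8.50e-02] q [ 0.73  0.8  -0.71  1.45  0.56  1.09 -0.17]
```

View pics/w8.png

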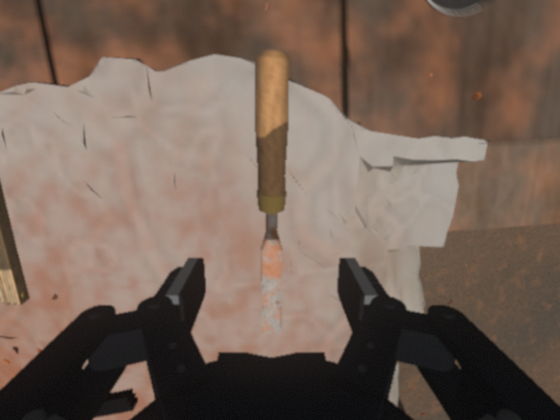

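```bash
python3 - <<'E'
from h import *
import pickle
s=pickle.load(open('w8.pkl','rb'))
A=ray(s,(271.5,50),18);B=ray(s,(271,331),4);F=ray(s,(271,211),18);print(A,B,(A+B)/2,np.hypot(*(A-B)[:2]),np.arctan2(*(B-A)[[1,0]]),"ferr",F)
E
```

```text
[682.53712741 -98.57936583  18.        ] [ 662.57966426 -359.62970354    4.        ] [ 672.55839583 -229.10453468   11.        ] 261.8121065828657 -1.6470985347036613 ferr [ 672.73428824 -224.24401744   18.        ]
```

Call:
{"api": "apply_moves", "payload": {"delta_rot": [[0, 0, 0], [0, 0, 0], [0, 0, 0], [0, 0, 0], [0, 0, 0]], "slide": [[0, -1.2, 3], [0, -1.2, 6.5], [0, -1.2, 10], [0, -1.2, 11.5], [0, -1.2, 11.5]], "fingers": [-0.6, -0.6, -0.6, -0.6, -0.3]}}

```text
t: 15.65
tcp_pos: [673.5, -212.7, 3.7]
eef_rot: [-3.141, 0.002, -0.07]
wrist_force: [0.0, 0.4, 1.1]
width: 56.1
```

Call:
{"api": "apply_moves", "payload": {"delta_rot": [[0, 0, 0], [0, 0, 0], [0, 0, 0], [0, 0, 0], [0, 0, 0]], "slide": [[0, 0, 0], [0, 0, 0], [0, 0, 0], [0, 0, 0], [0, 0, 0]], "fingers": [0.2, 0.6, 1, 1, 1]}}

```text
t: 16.27
tcp_pos: [675.6, -213.5, 6.3]
eef_rot: [3.141, -0.003, -0.07]
wrist_force: [-1.4, 0.4, 7.1]
width: 20.8
```

Call:
{"api": "apply_moves", "payload": {"delta_rot": [[0, 0, 0], [0, 0, 0], [0, 0, 0], [0, 0, 0], [0, 0, 0]], "slide": [[0, 0, -0.5], [0, 0, -2], [0, 0, -4], [0, 0, -5], [0, 0, -5]], "fingers": [1, 1, 1, 1, 1]}}

```text
t: 16.9
tcp_pos: [675.1, -213.5, 56.1]
eef_rot: [3.141, -0.003, -0.07]
wrist_force: [0.2, 0.5, -1.7]
width: 20.6
```

```bash
python3 -c "
from h import *
from cell import snapshot
import pickle
s=snapshot('wrist'); cv2.imwrite('pics/w9.png',s['pixels'][:,:,::-1])
pickle.dump(s,open('w9.pkl','wb'))
go(673,-214,120,-.078)
"
```

```text
t 16.95 slide [-0.13  0.07 -6.5 ] rot [ 0.    -0.001  0.008] w 20.0 F [-0.4  0.  -1.5] tcp [ 674.4 -213.4   55. ] rpy [ 3.141e+00 -1.000e-03 -7.000e-02] q [ 0.7   0.86 -0.68  1.5   0.6   1.   -0.21]
```

View pics/w9.png

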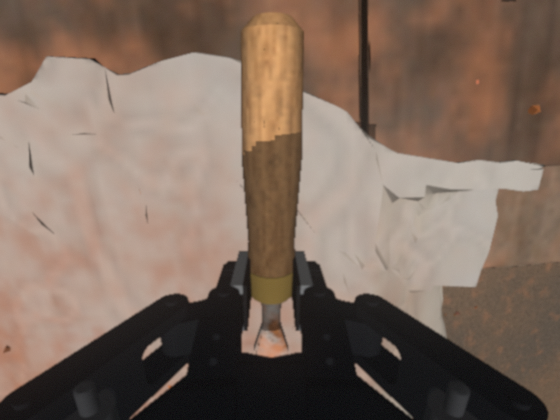

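Call:
{"api": "apply_moves", "payload": {"delta_rot": [[0, 0, 0], [0, 0, -0.08], [0, 0, -0.2], [0, 0, -0.34], [0, 0, -0.5]], "slide": [[0, -1, -3], [-0.5, -4, -7], [-1.5, -8, -9.5], [-2.5, -12, -9.5], [-3.5, -16, -9.5]], "fingers": [1, 1, 1, 1, 1]}}

```text
t: 17.58
tcp_pos: [649.8, -50.1, 149.2]
eef_rot: [3.141, 0.0, 0.435]
wrist_force: [-0.2, 1.0, -2.0]
width: 20.0
```

```bash
python3 -c "
from h import *
go(570,115,150,1.2)
"
```

```text
t 17.57 slide [ -0.28 -18.34  -0.09] rot [ 0.     0.001 -0.765] w 20.0 F [-0.2  1.  -2. ] tcp [649.8 -50.1 149.2] rpy [3.141 0.    0.435] q [ 0.62  0.72 -0.87  1.61  0.6   1.1   0.03]
```

Call:
{"api": "apply_moves", "payload": {"delta_rot": [[0, 0, -0.15], [0, 0, -0.3], [0, 0, -0.46], [0, 0, -0.61], [0, 0, -0.765]], "slide": [[-0.1, -3.6, 0], [-0.1, -7.3, 0], [-0.2, -11, 0], [-0.2, -14.7, 0], [-0.3, -18.3, 0]], "fingers": [1, 1, 1, 1, 1]}}

```text
t: 18.2
tcp_pos: [570.3, 114.7, 148.7]
eef_rot: [-3.141, 0.001, 1.2]
wrist_force: [-0.1, 0.6, -0.9]
width: 20.2
```

```bash
python3 -c "
from h import *
go(520,268.5,130,1.526)
"
```

```text
t 18.2 slide [ 12.51 -10.26   1.87] rot [-0.001  0.001 -0.326] w 20.2 F [-0.1  0.6 -0.9] tcp [570.3 114.7 148.7] rpy [-3.141e+00  1.000e-03  1.200e+00] q [ 0.52  0.7  -1.07  1.79  0.7   1.09  0.4 ]
```

Call:
{"api": "apply_moves", "payload": {"delta_rot": [[0, 0, -0.08], [0, 0, -0.16], [0, 0, -0.24], [0, 0, -0.326], [0, 0, -0.326]], "slide": [[3.1, -2.5, 0], [6.2, -5.1, 0], [9.3, -7.7, 0.5], [12.5, -10.3, 1], [12.5, -10.3, 1]], "fingers": [1, 1, 1, 1, 1]}}

```text
t: 18.82
tcp_pos: [518.4, 272.1, 138.9]
eef_rot: [-3.139, -0.002, 1.528]
wrist_force: [-0.2, -0.3, -1.4]
width: 20.8
```

```bash
python3 -c "
from h import *
from cell import snapshot
import pickle
s=snapshot('wrist'); cv2.imwrite('pics/w10.png',s['pixels'][:,:,::-1])
pickle.dump(s,open('w10.pkl','wb'))
s=snapshot('scene'); cv2.imwrite('pics/s10.png',cv2.resize(s['pixels'][130:290,100:350,::-1],None,fx=3,fy=3))
go(520,268.5,130,1.526)
"
```

```text
t 18.93 slide [ 0.05 -0.1   0.86] rot [-0.001  0.001 -0.004] w 20.1 F [-0.3  0.2 -1.6] tcp [520.9 267.9 138.6] rpy [-3.141e+00  1.000e-03  1.522e+00] q [ 0.26  0.75 -1.12  1.78  0.76  1.11  0.4 ]
```

View pics/w10.png

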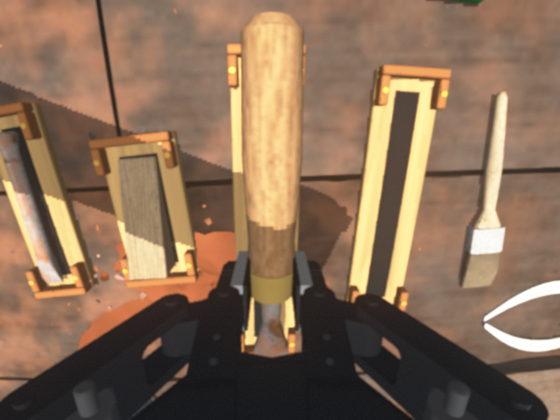

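View pics/s10.png

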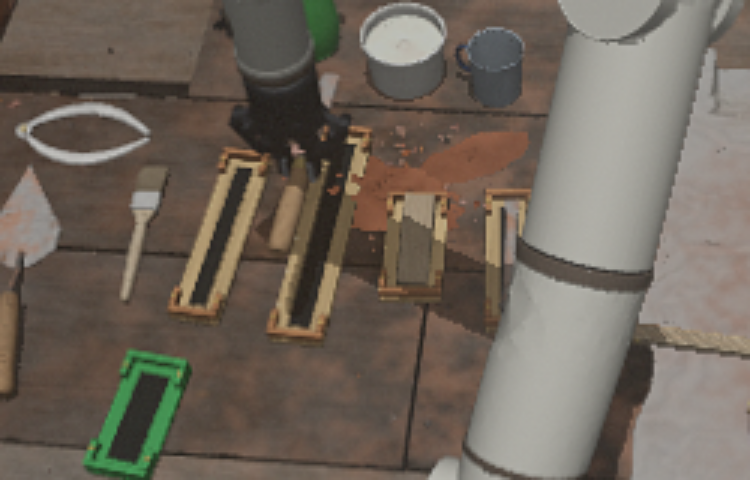

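```bash
python3 - <<'E'
from h import *
import pickle
s=pickle.load(open('w10.pkl','rb'))
for z in(140,150,160): print("handle end",np.round(ray(s,(272.5,12),z),1))
print("cradle far corners",ray(s,(228,45),24),ray(s,(306,44),24))
print("inner near wall? ",ray(s,(245,348),24),ray(s,(296,347),24))
A=ray(s,(406,93),10);B=ray(s,(380.5,298),10);print("fold",A,B,(A+B)/2,np.hypot(*(A-B)[:2]),np.arctan2(*(B-A)[[1,0]]))
E
```

```text
handle end [398.4 278.5 140. ]
handle end [401.6 278.3 150. ]
handle end [404.8 278.1 160. ]
cradle far corners [383.22085184 244.74602545  24.        ] [385.09595678 306.3062078   24.        ]
inner near wall?  [673.84451422 238.54416384  24.        ] [674.90756465 293.28488151  24.        ]
fold [423.33476833 394.90512619  10.        ] [627.76350064 385.59374352  10.        ] [525.54913448 390.24943485  10.        ] 204.64068128870593 -0.04551684729897262
```

Call:
{"api": "apply_moves", "payload": {"delta_rot": [[0, 0, 0], [0, 0, 0], [0, 0, 0], [0, 0, 0], [0, 0, 0]], "slide": [[0, 0, 4], [0, 0, 8], [0, 0, 11], [0, 0, 11.9], [0, 0, 12.1]], "fingers": [1, 1, 1, 1, 1]}}

```text
t: 19.55
tcp_pos: [521.9, 267.2, 18.3]
eef_rot: [-3.141, 0.0, 1.519]
wrist_force: [-0.6, 0.7, -0.4]
width: 20.6
```

Call:
{"api": "apply_moves", "payload": {"delta_rot": [[0, 0, 0], [0, 0, 0], [0, 0, 0], [0, 0, 0], [0, 0, 0]], "slide": [[0, 0, 0.05], [0, 0, 0.1], [0, 0, 0.15], [0, 0, 0.15], [0, 0, 0.15]], "fingers": [1, 1, 1, 1, 1]}}

```text
t: 20.18
tcp_pos: [521.4, 268.1, 16.9]
eef_rot: [3.141, -0.0, 1.521]
wrist_force: [1.0, -0.5, -1.6]
width: 20.3
```

```bash
python3 -c "
from h import *
go(520.5,268.5,14,1.526)
"
```

```text
t 20.18 slide [ 0.04 -0.1   0.29] rot [ 0.    -0.    -0.005] w 20.3 F [ 1.  -0.5 -1.6] tcp [521.4 268.1  16.9] rpy [ 3.141 -0.     1.521] q [ 0.17  0.9  -0.96  1.83  0.92  0.94  0.3 ]
```

Call:
{"api": "apply_moves", "payload": {"delta_rot": [[0, 0, 0], [0, 0, 0], [0, 0, 0], [0, 0, 0], [0, 0, 0]], "slide": [[0, 0, 0.1], [0, 0, 0.2], [0, 0, 0.2], [0, 0, 0.2], [0, 0, 0.2]], "fingers": [1, 1, 1, 0.6, 0]}}

```text
t: 20.8
tcp_pos: [521.7, 268.3, 15.3]
eef_rot: [3.141, -0.0, 1.521]
wrist_force: [-0.4, 0.3, -0.1]
width: 37.4
```

Call:
{"api": "apply_moves", "payload": {"delta_rot": [[0, 0, 0], [0, 0, 0], [0, 0, 0], [0, 0, 0], [0, 0, 0]], "slide": [[0, 0, 0], [0, 0, -1], [0, 0, -4], [0, 0, -8], [0, 0, -14]], "fingers": [-0.4, -0.4, -0.4, -0.4, -0.4]}}

```text
t: 21.42
tcp_pos: [520.5, 267.4, 155.3]
eef_rot: [-3.139, 0.001, 1.521]
wrist_force: [1.0, 0.6, -0.2]
width: 59.6
```

```bash
python3 -c "
from h import *
from cell import snapshot
import pickle
s=snapshot('wrist'); cv2.imwrite('pics/w11.png',s['pixels'][:,:,::-1])
pickle.dump(s,open('w11.pkl','wb'))
go(480,120,160,1.0)
"
```

```text
t 21.48 slide [-15.34  -3.64   0.3 ] rot [ 0.006 -0.007  0.522] w 59.8 F [0.7 3.3 5.6] tcp [523.7 271.4 164.1] rpy [ 3.134 -0.005  1.522] q [ 0.27  0.73 -1.14  1.76  0.73  1.14  0.42]
```

View pics/w11.png

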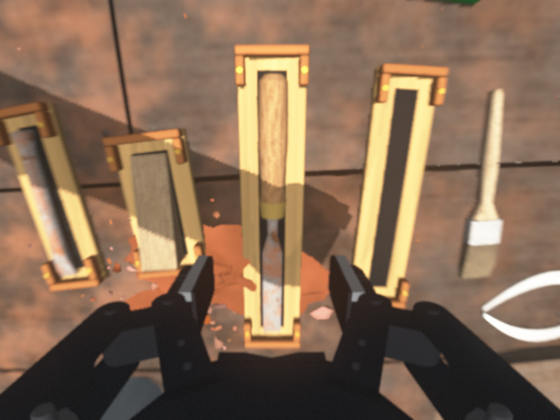

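```bash
python3 -c "
from h import *
go(490,40,160,.8)
"
```

```text
t 21.48 slide [-23.28  -2.25   0.27] rot [ 0.005 -0.008  0.722] w 59.8 F [0.7 3.3 5.6] tcp [523.7 271.4 164.1] rpy [ 3.134 -0.005  1.522] q [ 0.27  0.73 -1.14  1.76  0.73  1.14  0.42]
```

Call:
{"api": "apply_moves", "payload": {"delta_rot": [[0, 0, 0.14], [0, 0, 0.29], [0, 0, 0.43], [0, 0, 0.58], [0, 0, 0.72]], "slide": [[-4.6, -0.5, 0], [-9.2, -1, 0], [-13.9, -1.4, 0], [-18.5, -1.8, 0], [-23.2, -2.2, 0]], "fingers": [-0.6, -0.6, -0.6, -0.6, -0.6]}}

```text
t: 22.1
tcp_pos: [487.7, 36.2, 155.2]
eef_rot: [3.141, -0.001, 0.797]
wrist_force: [0.8, -0.2, -0.5]
width: 68.7
```

```bash
python3 -c "
from h import *
go(416,-195,120,-.084)
"
```

```text
t 22.1 slide [-21.55  11.03   3.52] rot [ 0.    -0.001  0.881] w 68.7 F [ 0.8 -0.2 -0.5] tcp [487.7  36.2 155.2] rpy [ 3.141e+00 -1.000e-03  7.970e-01] q [ 0.75  0.51 -1.09  2.    0.56  0.96  0.17]
```

Call:
{"api": "apply_moves", "payload": {"delta_rot": [[0, 0, 0.18], [0, 0, 0.36], [0, 0, 0.54], [0, 0, 0.71], [0, 0, 0.88]], "slide": [[-4.3, 2.2, 0], [-8.6, 4.4, 0], [-13, 6.6, 1], [-17.3, 8.8, 2], [-21.6, 11, 3]], "fingers": [-0.6, -0.6, -0.6, -0.6, -0.6]}}

```text
t: 22.72
tcp_pos: [416.3, -195.7, 125.1]
eef_rot: [3.141, -0.001, -0.084]
wrist_force: [0.4, 0.3, 0.1]
width: 68.2
```

Call:
{"api": "apply_moves", "payload": {"delta_rot": [[0, 0, 0], [0, 0, 0], [0, 0, 0], [0, 0, 0], [0, 0, 0]], "slide": [[0, 0, 0], [0, 0, 0], [0, 0, 0], [0, 0, 0], [0, 0, 0]], "fingers": [-0.6, -0.6, -0.6, -0.6, -0.6]}}

```text
t: 23.35
tcp_pos: [416.9, -193.6, 124.9]
eef_rot: [-3.142, -0.0, -0.077]
wrist_force: [-0.8, 0.2, -0.3]
width: 68.2
```

```bash
python3 -c "
from h import *
from cell import snapshot
import pickle
s=snapshot('wrist'); cv2.imwrite('pics/w12.png',s['pixels'][:,:,::-1])
pickle.dump(s,open('w12.pkl','wb'))
go(414,-203,120,-.084)
"
```

```text
t 23.4 slide [-0.21  0.94  0.48] rot [-0.    -0.     0.006] w 68.5 F [ 0.3 -0.6  0.2] tcp [ 416.8 -193.8  124.8] rpy [-3.142 -0.    -0.078] q [ 1.11  0.41 -0.86  2.1   0.43  0.82 -0.09]
```

View pics/w12.png

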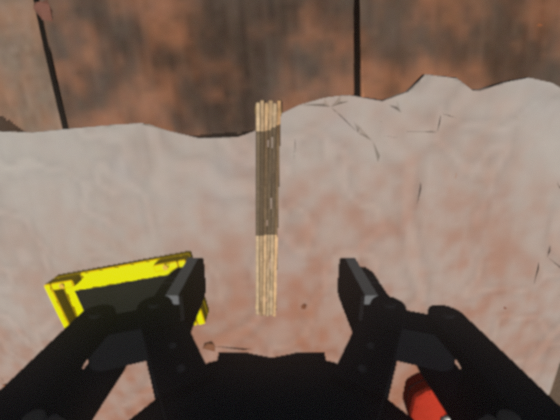

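```bash
python3 - <<'E'
from h import *
import pickle
s=pickle.load(open('w12.pkl','rb'))
A=ray(s,(268.5,101),16);B=ray(s,(266.5,315.5),16);print("rule",A,B,(A+B)/2,np.hypot(*(A-B)[:2]),np.arctan2(*(B-A)[[1,0]]))
for p in((196,253),(207,320)): print(ray(s,p,24))
E
```

```text
rule [ 421.2490502  -102.46732901   16.        ] [ 403.16636031 -303.68636259   16.        ] [ 412.20770525 -203.0768458    16.        ] 202.0299065644426 -1.6604212813518184
[ 345.65911748 -226.64793817   24.        ]
[ 345.17718386 -298.74478217   24.        ]
```

Call:
{"api": "apply_moves", "payload": {"delta_rot": [[0, 0, 0.01], [0, 0, 0.01], [0, 0, 0.01], [0, 0, 0.01], [0, 0, 0.01]], "slide": [[-0.36, 0.95, 2], [-0.36, 0.95, 6], [-0.36, 0.95, 10], [-0.36, 0.95, 12], [-0.36, 0.95, 12.2]], "fingers": [-0.3, -0.3, -0.3, -0.3, -0.3]}}

```text
t: 24.02
tcp_pos: [411.3, -202.5, 1.6]
eef_rot: [-3.14, 0.003, -0.088]
wrist_force: [0.2, 0.9, -0.3]
width: 55.4
```

Call:
{"api": "apply_moves", "payload": {"delta_rot": [[0, 0, 0], [0, 0, 0], [0, 0, 0], [0, 0, 0], [0, 0, 0]], "slide": [[0, 0, 0], [0, 0, 0], [0, 0, 0], [0, 0, 0], [0, 0, 0]], "fingers": [0.2, 0.6, 1, 1, 1]}}

```text
t: 24.65
tcp_pos: [413.2, -203.9, 4.0]
eef_rot: [3.14, -0.002, -0.089]
wrist_force: [-0.3, 1.2, 6.1]
width: 19.0
```

Call:
{"api": "apply_moves", "payload": {"delta_rot": [[0, 0, 0], [0, 0, 0], [0, 0, 0], [0, 0, 0], [0, 0, 0]], "slide": [[0, 0, -0.5], [0, 0, -2], [0, 0, -5], [0, 0, -9], [0, 0, -13]], "fingers": [1, 1, 1, 1, 1]}}

```text
t: 25.28
tcp_pos: [411.9, -203.1, 134.6]
eef_rot: [-3.141, 0.0, -0.089]
wrist_force: [0.1, -0.8, -1.1]
width: 18.7
```

```bash
python3 -c "
from h import *
go(470,-20,150,.7)
go(500,200,150,1.2)
"
```

```text
t 25.27 slide [  4.17 -18.76  -1.54] rot [-0.     0.    -0.789] w 18.7 F [ 0.1 -0.8 -1.1] tcp [ 411.9 -203.1  134.6] rpy [-3.141  0.    -0.089] q [ 1.15  0.4  -0.88  2.09  0.41  0.84 -0.07]
t 25.27 slide [  5.21 -40.94  -1.54] rot [-0.     0.    -1.289] w 18.7 F [ 0.1 -0.8 -1.1] tcp [ 411.9 -203.1  134.6] rpy [-3.141  0.    -0.089] q [ 1.15  0.4  -0.88  2.09  0.41  0.84 -0.07]
```

Call:
{"api": "apply_moves", "payload": {"delta_rot": [[0, 0, -0.15], [0, 0, -0.31], [0, 0, -0.47], [0, 0, -0.63], [0, 0, -0.79]], "slide": [[0.8, -3.7, 0], [1.6, -7.5, -1], [2.5, -11.2, -1.5], [3.3, -15, -1.5], [4.2, -18.8, -1.5]], "fingers": [1, 1, 1, 1, 1]}}

```text
t: 25.9
tcp_pos: [470.8, -19.1, 148.7]
eef_rot: [3.14, 0.0, 0.706]
wrist_force: [1.1, -0.4, -1.1]
width: 18.9
```

```bash
python3 -c "
from h import *
go(500,200,150,1.2)
"
```

```text
t 25.9 slide [ 16.44 -14.78  -0.15] rot [ 0.001  0.001 -0.494] w 18.9 F [ 1.1 -0.4 -1.1] tcp [470.8 -19.1 148.7] rpy [3.14  0.    0.706] q [ 0.88  0.48 -1.09  2.05  0.54  0.93  0.2 ]
```

Call:
{"api": "apply_moves", "payload": {"delta_rot": [[0, 0, -0.1], [0, 0, -0.2], [0, 0, -0.3], [0, 0, -0.4], [0, 0, -0.49]], "slide": [[3.3, -3, 0], [6.6, -6, 0], [9.9, -9, 0], [13.2, -12, 0], [16.4, -14.8, 0]], "fingers": [1, 1, 1, 1, 1]}}

```text
t: 26.52
tcp_pos: [500.6, 200.1, 148.7]
eef_rot: [3.141, 0.0, 1.194]
wrist_force: [0.3, -0.7, -0.5]
width: 18.9
```

```bash
python3 -c "
from h import *
go(525.5,388,140,1.505)
"
```

```text
t 26.52 slide [18.39 -4.59  0.86] rot [ 0.     0.    -0.311] w 18.9 F [ 0.3 -0.7 -0.5] tcp [500.6 200.1 148.7] rpy [3.141 0.    1.194] q [ 0.41  0.65 -1.12  1.89  0.68  1.04  0.2 ]
```

Call:
{"api": "apply_moves", "payload": {"delta_rot": [[0, 0, -0.08], [0, 0, -0.16], [0, 0, -0.24], [0, 0, -0.31], [0, 0, -0.31]], "slide": [[4.6, -1.1, 0], [9.2, -2.3, 0], [13.8, -3.4, 0], [18.4, -4.6, 0], [18.4, -4.6, 0]], "fingers": [1, 1, 1, 1, 1]}}

```text
t: 27.15
tcp_pos: [523.9, 391.8, 149.1]
eef_rot: [-3.14, -0.004, 1.507]
wrist_force: [-0.9, -0.6, -1.2]
width: 19.2
```

Call:
{"api": "apply_moves", "payload": {"delta_rot": [[0, 0, 0], [0, 0, 0], [0, 0, 0], [0, 0, 0], [0, 0, 0]], "slide": [[0, 0, 0], [0, 0, 0], [0, 0, 0], [0, 0, 0], [0, 0, 0]], "fingers": [1, 1, 1, 1, 1]}}

```text
t: 27.78
tcp_pos: [526.3, 386.5, 147.9]
eef_rot: [3.141, 0.0, 1.501]
wrist_force: [-0.0, -0.5, -0.9]
width: 18.8
```

```bash
python3 -c "
from h import *
from cell import snapshot
import pickle
s=snapshot('wrist'); cv2.imwrite('pics/w13.png',s['pixels'][:,:,::-1])
pickle.dump(s,open('w13.pkl','wb'))
go(525.5,388,140,1.505)
"
```

```text
t 27.82 slide [ 0.13 -0.08  0.78] rot [ 0.     0.    -0.004] w 19.1 F [-1.1 -0.1 -0.6] tcp [526.2 386.7 147.8] rpy [3.142 0.    1.501] q [ 0.01  0.83 -1.08  1.6   0.78  1.19  0.27]
```

View pics/w13.png

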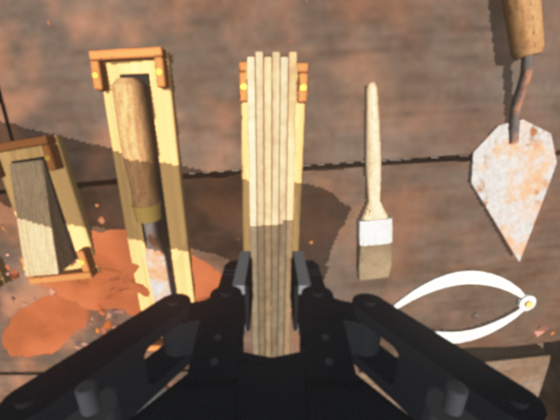

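```bash
python3 - <<'E'
from h import *
import pickle
s=pickle.load(open('w13.pkl','rb'))
a,b=ray(s,(240,64),24),ray(s,(309,64),24);m=(a+b)/2;print(a,b,m,"centre est",m[:2]+120*np.array([np.cos(-.07),np.sin(-.07)]))
# board edges
for y in (130,240):
  print([np.round(ray(s,p,10),1) for p in((244,y),(303 if y==130 else 303,y))])
for z in(150,158,165): print("rule end",np.round(ray(s,(271.5,52.5),z),1))
E
python3 -c "
import cv2
im=cv2.imread('pics/w13.png')
cv2.imwrite('pics/w13c.png',cv2.resize(im[40:270,210:340],None,fx=2.6,fy=2.6,interpolation=cv2.INTER_CUBIC))"
```

```text
[403.63238302 370.08190368  24.        ] [407.59512322 427.06692464  24.        ] [405.61375312 398.57441416  24.        ] centre est [525.31987315 390.18127248]
[array([457.2, 367.2,  10. ]), array([461. , 421.3,  10. ])]
[array([565.6, 356.7,  10. ]), array([569.8, 417. ,  10. ])]
rule end [422.5 394.7 150. ]
rule end [424.2 394.6 158. ]
rule end [425.6 394.5 165. ]
```

View pics/w13c.png

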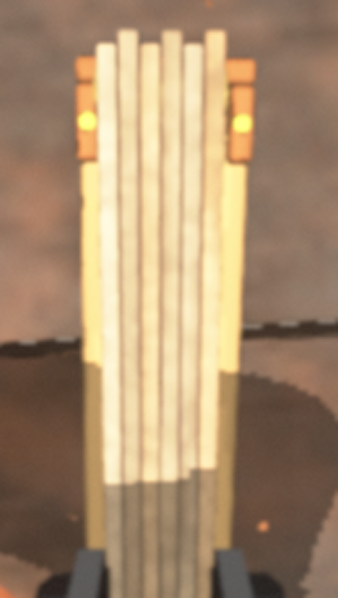

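```bash
python3 - <<'E'
from h import *
import pickle
s=pickle.load(open('w13.pkl','rb'))
f=lambda p:((p[0]+.5)/2.6-.5+210,(p[1]+.5)/2.6-.5+40)
for a,b,z in(((75,70),(256,70),24),((80,250),(243,250),10),((86,500),(233,500),10)):
    A,B=ray(s,f(a),z),ray(s,f(b),z);print(np.round((A+B)/2,1),np.linalg.norm(A-B))
go(525.8,388,14,1.5)
E
```

```text
[407.6 397.5  24. ] 57.746704900081724
[464.2 392.3  10. ] 57.93261937897153
[558.8 384.9  10. ] 57.40098889439036
t 27.82 slide [ 0.13 -0.05 13.38] rot [0.    0.    0.001] w 19.1 F [-1.1 -0.1 -0.6] tcp [526.2 386.7 147.8] rpy [3.142 0.    1.501] q [ 0.01  0.83 -1.08  1.6   0.78  1.19  0.27]
```

Call:
{"api": "apply_moves", "payload": {"delta_rot": [[0, 0, 0.012], [0, 0, 0.012], [0, 0, 0.012], [0, 0, 0.012], [0, 0, 0.012]], "slide": [[0.1, 0, 5], [0.1, 0, 10], [0.1, 0, 12.3], [0.1, 0, 13.1], [0.1, 0, 13.3]], "fingers": [1, 1, 1, 1, 1]}}

```text
t: 28.45
tcp_pos: [526.6, 388.9, 15.8]
eef_rot: [3.141, -0.002, 1.489]
wrist_force: [-0.1, -0.1, -0.7]
width: 18.9
```

Call:
{"api": "apply_moves", "payload": {"delta_rot": [[0, 0, 0], [0, 0, 0], [0, 0, 0], [0, 0, 0], [0, 0, 0]], "slide": [[0, 0, 0.05], [0, 0, 0.1], [0, 0, 0.1], [0, 0, 0.1], [0, 0, 0.1]], "fingers": [1, 1, 1, 1, 1]}}

```text
t: 29.08
tcp_pos: [526.4, 387.9, 14.1]
eef_rot: [3.141, -0.0, 1.489]
wrist_force: [-0.3, -0.4, 0.0]
width: 18.7
```

Call:
{"api": "apply_moves", "payload": {"delta_rot": [[0, 0, 0], [0, 0, 0], [0, 0, 0], [0, 0, 0], [0, 0, 0]], "slide": [[0, 0, 0.05], [0, 0, 0.05], [0, 0, 0.05], [0, 0, 0.05], [0, 0, 0.05]], "fingers": [1, 1, 0.6, 0, 0]}}

```text
t: 29.7
tcp_pos: [526.2, 388.0, 13.2]
eef_rot: [-3.142, -0.0, 1.489]
wrist_force: [0.3, -0.1, 0.4]
width: 43.2
```

Call:
{"api": "apply_moves", "payload": {"delta_rot": [[0, 0, 0], [0, 0, 0], [0, 0, 0], [0, 0, 0], [0, 0, 0]], "slide": [[0, 0, 0], [0, 0, -1], [0, 0, -4], [0, 0, -8], [0, 0, -13]], "fingers": [-0.2, -0.3, -0.3, -0.3, -0.3]}}

```text
t: 30.32
tcp_pos: [525.7, 387.6, 144.4]
eef_rot: [-3.141, 0.001, 1.489]
wrist_force: [0.5, 0.3, 0.8]
width: 55.0
```

```bash
python3 -c "
from h import *
from cell import snapshot
import pickle
s=snapshot('wrist'); cv2.imwrite('pics/w14.png',s['pixels'][:,:,::-1])
s=snapshot('top'); cv2.imwrite('pics/t14.png',cv2.resize(s['pixels'][140:265,110:290,::-1],None,fx=4.4,fy=4.4,interpolation=cv2.INTER_CUBIC))
go(500,300,200,1.2)
"
```

```text
t 30.43 slide [-9.3  -2.02 -5.05] rot [ 0.006 -0.008  0.289] w 55.5 F [ 0.2  0.4 -0.3] tcp [528.1 391.4 150.3] rpy [ 3.135 -0.007  1.489] q [ 0.01  0.83 -1.08  1.6   0.78  1.19  0.26]
```

View pics/w14.png

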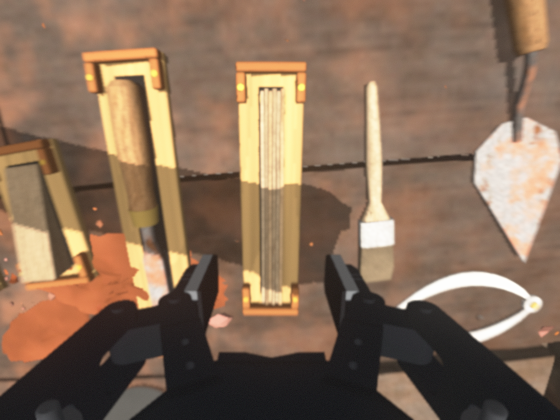

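View pics/t14.png

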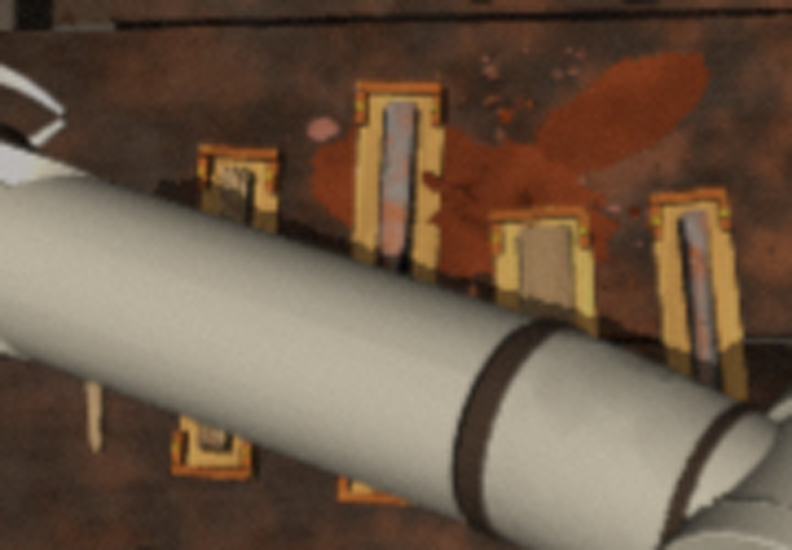

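Call:
{"api": "apply_moves", "payload": {"delta_rot": [[0, 0, 0.1], [0, 0, 0.2], [0, 0, 0.3], [0, 0, 0.4], [0, 0, 0.5]], "slide": [[0, 0, -5], [-4, 0, -8], [-10, 0, -9], [-16, 0, -9], [-22, 0, -9]], "fingers": [-0.3, -0.3, -0.3, -0.3, -0.3]}}

```text
t: 31.05
tcp_pos: [507.9, 166.8, 233.5]
eef_rot: [3.141, 0.0, 0.986]
wrist_force: [1.8, -0.8, -0.2]
width: 55.8
```

```bash
python3 -c "
from h import *
go(500,-130,250,.4)
"
```

```text
t 31.05 slide [-25.19  15.73  -1.64] rot [ 0.001 -0.     0.586] w 55.8 F [ 1.8 -0.8 -0.2] tcp [507.9 166.8 233.5] rpy [3.141 0.    0.986] q [ 0.53  0.51 -1.18  1.82  0.52  1.16  0.17]
```

Call:
{"api": "apply_moves", "payload": {"delta_rot": [[0, 0, 0.12], [0, 0, 0.24], [0, 0, 0.36], [0, 0, 0.48], [0, 0, 0.58]], "slide": [[-5, 3.1, 0], [-10, 6.2, 0], [-15, 9.4, 0], [-20, 12.5, 0], [-25.2, 15.7, 0]], "fingers": [-0.3, -0.3, -0.3, -0.3, -0.3]}}

```text
t: 31.68
tcp_pos: [500.6, -129.9, 233.7]
eef_rot: [3.14, -0.0, 0.406]
wrist_force: [0.6, 0.4, 0.5]
width: 55.5
```

Call:
{"api": "apply_moves", "payload": {"delta_rot": [[0, 0, 0], [0, 0, 0], [0, 0, 0], [0, 0, 0], [0, 0, 0]], "slide": [[0, 0, 0], [0, 0, 0], [0, 0, 0], [0, 0, 0], [0, 0, 0]], "fingers": [-0.3, -0.3, -0.3, -0.3, -0.3]}}

```text
t: 32.3
tcp_pos: [501.0, -127.3, 233.3]
eef_rot: [3.142, -0.0, 0.411]
wrist_force: [0.6, -0.6, -0.3]
width: 55.7
```

```bash
python3 -c "
from h import *
from cell import snapshot
s=snapshot('top'); cv2.imwrite('pics/t15.png',cv2.resize(s['pixels'][140:265,110:290,::-1],None,fx=4.4,fy=4.4,interpolation=cv2.INTER_CUBIC))
s=snapshot('scene'); cv2.imwrite('pics/s15.png',cv2.resize(s['pixels'][130:290,100:310,::-1],None,fx=3.6,fy=3.6,interpolation=cv2.INTER_CUBIC))
go(500,-130,250,.4)
"
```

```text
t 32.4 slide [-0.18  0.17 -1.67] rot [ 0.   -0.    0.01] w 55.5 F [-0.9 -0.   0.3] tcp [ 501.  -127.7  233.3] rpy [ 3.142 -0.     0.41 ] q [ 1.06  0.42 -1.07  1.87  0.41  1.1   0.24]
```

View pics/t15.png

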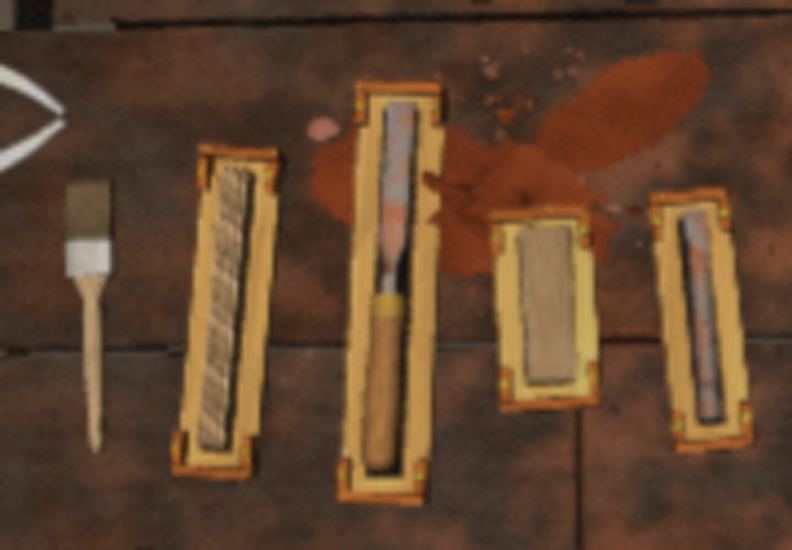

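View pics/s15.png

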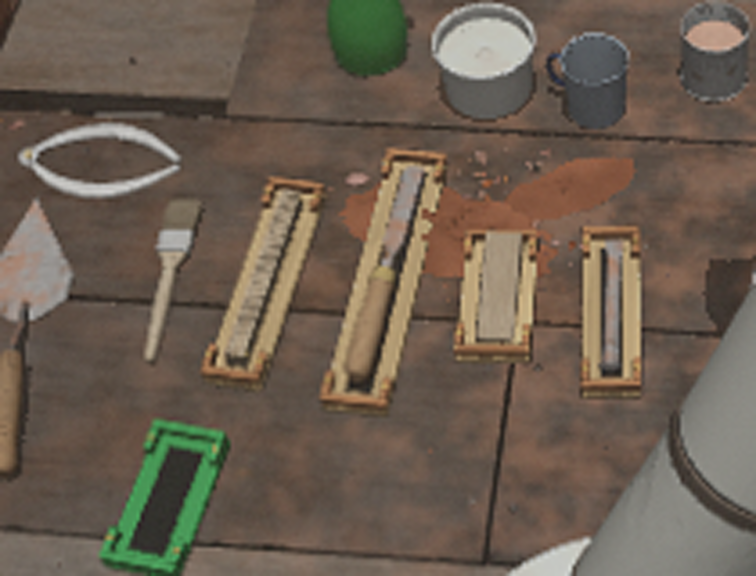

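```bash
python3 -c "
from cell import bot
print(bot.finish_job())"
```

```text
the job is handed in; nothing more can be done
None
```

I placed the wedge, the short chisel, the long chisel and the folding rule in their own cradles and handed the job in at about 32 s of the 104 s allowed. No verdict is reported.

- **Placement:** The last top and scene pictures show each piece lying flat and along its liner, inside the end walls. Each looks a few mm or less off centre by eye. The one I measured, the wedge, came out about 1 mm from its cradle's centre.
- **Brush and mug:** Both look to be where they started; I compared them only by eye. I didn't move the look-alikes.
- **Arm:** The gripper was open and clear of everything. Wrist forces never read above about 8 N.
- **Disagreements:** The angle of the folding rule's cradle read −0.08 rad from the top view but −0.04 from two wrist views. A closer wrist measurement gave −0.083, which I used. I gripped the long chisel about 18 mm towards its handle, because it narrows to a thin neck at the middle.

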